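# Load the keyed sample carrier and tilt the contact-angle stage one division

### The job

Load the blue sample carrier into the tilting stage of the contact-angle bench: swing the red-knobbed hold-down clamp clear, turn the carrier until its cut corner and notch match the pocket, set it down gently, flat on the pocket floor, without dropping it or tipping it over, and swing the clamp fully shut over it. Then wind the stage with the orange-handled crank until it stands at the ten-degree mark, the end away from the robot tipped down. Leave the slide box, the glass dish, the bottle and the beaker where they are.

Things in the scene. Friction and masses are not known exactly. Their poses are not given: they have to be found in the camera images.
- carrier_grip (a point): Centre of the black handle block of the loose blue sample carrier (0.18-0.36 kg); hold it across its width. Axes: x along the carrier towards its glass sample, y across, z up. Block 40 mm long (x), 12 wide (y), standing 42 mm on the 10 mm plate: block top 21 mm above this point, plate top 21 below, underside 31 below. Starts flat on the table left or right of the instrument, turned any way but right.
- carrier: The carrier itself; origin at the centre of its underside, 12 mm along +x and 31 mm below carrier_grip; same axes. Plate 120 x 64 x 10 mm. The -x,+y corner is cut off at 45 degrees (26 mm along each edge); a notch 16 mm long, 8 deep lies in the -y edge, 10 to 26 mm from the -x end. Glass sample 26 x 48 x 2 mm on top, 16 to 42 mm along +x. Its lower 3 mm are stepped in 1.5 mm as a lead-in.
- pocket_seat (a point): Fixed to the tilting stage: where carrier_grip comes to lie, with the same axes, when the carrier is seated. x points away from the robot (to 0.1 rad). The pocket has the carrier's outline, cut corner and brass key lug for the notch, with 2 mm play all round, in a rim 7 mm high; its floor is 31 mm below this point, 104 mm above the table. The wrong way round the carrier cannot drop in.
- clamp (a joint): Angle (rad) of the steel hold-down clamp about its upright pivot on the stage: 0 = fully shut (stop), arm across the far end of the pocket, along pocket_seat's y; grows clockwise from above as the arm swings away from the robot, to a stop at 1.75. Clear of the pocket from 1.2 on. Stays where left (about 1 N at the knob). Starts between 0 and 0.25.
- clamp_knob (a point): Centre of the clamp's upright red knob, a cylinder 14 mm in diameter, 40 mm tall, fixed on the arm 70 mm from the pivot. The arm (14 mm wide, 7 thick) has its top 21 mm below this point; this point is 40 mm above the pocket floor, 144 mm above the table. 2 mm of air lie between the arm and the seated carrier.
- clamp_pivot (a point): Point on the clamp's pivot axis, level with clamp_knob; axes as pocket_seat. In these axes clamp_knob lies at 70 mm x (sin a, cos a) in (x, y), a = clamp.
- stage (a joint): Tilt of the stage (rad): 0 = level, positive = far end down; ten degrees = 0.1745. A white drum at the stage's right side is marked every 5 degrees, longer every 10, blue at zero, against a fixed red index. Moved only by the crank through a self-locking worm. Starts within 1.6 degrees of level. Tilt axis: parallel to pocket_seat's y, 12 mm along its x and 59 mm below it.
- crank (a joint): Angle of the crank handwheel (rad), growing clockwise seen from above, not wrapped. 90:1 worm: tilt = crank / 90, one clockwise turn tips the stage 4 degrees (level at 0, ten degrees at 15.71, 2.5 turns). About 1 N at the handle; stays where left. Starts between -2.5 and 2.5. At 0 the handle is on the +y side of the axis (pocket_seat's y).
- crank_grip (a point): Centre of the orange crank handle, an upright cylinder 16 mm in diameter, 46 mm tall, free to spin on its pin, 38 mm from the wheel's axis. The wheel (92 mm in diameter) has its top 29 mm below this point. Hold it firmly while winding. Left of the stage, 139 mm above the table.
- crank_axis (a point): Point on the vertical axis of the crank handwheel, level with crank_grip.
- slide_box_mid (a point): Bystander, loose: middle of a closed green slide box, 100 x 84 x 34 mm, on the table on the other side than the carrier.
- dish_mid (a point): Bystander, loose: middle of a lidded glass dish, 94 mm in diameter, 16 mm high, beyond the instrument, near its middle.
- reagent_mid (a point): Bystander, loose: middle of an amber bottle with blue cap, 68 mm in diameter, about 150 mm tall, beyond the instrument on the left.
- beaker_mid (a point): Bystander, loose: middle of a glass beaker, 72 mm in diameter, 95 mm tall, beyond the instrument on the right.
Things that resemble listed ones, but are neither listed nor needed, are in the scene too. What is meant by the carrier is not pink or purple, and is the larger of those in its own colour.

How it is judged:
By the outcome, as a careful person would: the job done as asked, in the order asked, and still so for the second after the job is handed in, with the robot touching nothing.
It also fails if it takes over 72 s, if anything falls off the work surface, if the arm or the gripper's body presses on something with over 40 N, if the wrist force passes 120 N, or if a joint passes its speed limit or range.

### The arm

A 6-joint arm with a two-finger parallel gripper is mounted at the origin on the work surface. World frame = base frame: x ahead of the robot, y to its left, z up, the work surface at z = 0. Lengths are in m, angles in degrees, forces in N, time in s.
With the tool pointing down it reaches from about 0.275 to 0.725 m from the base axis. Payload 15.9 kg.
Tool frame: the origin (TCP) lies midway between the tips of the shut fingers; the grasp point (between the pads) lies bot.grip_point_offset behind it (bot.grip_point_offset is the distance from the TCP to the grasp point, in m); z points along the fingers, y is the line along which they close (so a half turn about z gives the same grasp; the last joint's range is limited). The gripper opens to 85 mm and grips with 20 to 120 N. Pads are 22 mm wide; open, the fingers measure 114 mm over their backs; the gripper's body (76 mm by 85 mm) begins 54 mm behind the grasp point. The pads swing forward as they close: fully open they stand 13 mm farther back than shut.
Start: joints at [68.812, 12.198, -1.971, 75.831, 0, 90], TCP at [0.181, 0.466, 0.231] pointing down, gripper open.
Joint ranges: [-170.91, 170.91], [-42.67, 98.43], [-65.05, 77.54], [-120.47, 116.71], [-90, 82.35], [-180, 180]. Speed limits (degrees/s): [108.29, 108.29, 136.94, 147.25, 180, 180].

### API

Orientations are given as a 3x3 rotation matrix whose columns are the frame's x, y, z axes.
In Python, from station import bot gives the robot as it stands. The module is installed in compiled form; this text tells all that it offers.
- The arm moves only by the tool servo_tool, never from a script. Its argument "moves" is one flat list of numbers, 7 for each row, row after row: the shift along the tool's x, y, z in cm, then the turn, a rotation vector about the tool's x, y, z in degrees, then the closure in counts, from 0 (fully open) to 255 (shut). In form: [tx, ty, tz, wx, wy, wz, gripper, tx, ty, tz, wx, wy, wz, gripper, ...]. A call has 1 to 8 rows; each row shifts and turns the commanded pose from where the row before left it, along the tool's axes as they then stand; what a row does not reach is not made up. A row lasts 1/8 s, in which the tool goes at most 62.5 mm and 10.7 degrees, less where a joint would pass 70% of its speed; a pose out of reach is approached as far as the arm can. A call is refused whole if a number of a shift passes 6.25 or a number of a turn 10.7, either way. A call with a gripper value outside its range is refused whole. The fingers move at their own pace and stop on an object; "newtons" is the grip in N (left out, the last holds). Time passes only in rows, so rows that do not move let the fingers close. It gives the time, the measured TCP pose, the force, the opening and the grip force at its end, in the units of the state.
- bot.sense(): the state, without advancing time (a new reading comes with each control period).
- bot.read_camera(name): name is "scene" or "top" or "wrist"; returns the picture (420x560x3 uint8, red, green, blue); there is no depth.
- bot.calibration(name): a dict with "K" (3x3 intrinsics, pixels), "world_to_cam" (4x4, takes a point from world to camera coordinates); the wrist camera has in their place "tool_from_camera" (4x4, takes a point from camera to tool coordinates, whose origin is the TCP and whose axes are the flange's). Camera axes: x right, y up, looking along -z (the intrinsics and any distortion apply to the point x, -y, -z); pixel columns grow to the right and rows downward; lengths in m; the calibration is good to about 2 mm. The wrist camera is an equidistant fisheye: a pixel r from the principal point sees the ray r / f radians off the axis. A picture is of the moment at which its call begins: read the wrist's pose just before it. calibration takes no time and is no camera call.
- bot.hand_in(): hands the job in; it is judged then, once.
Trained networks look in the newest picture that a camera, given by its name, has taken for a name from the list of things; names that differ only in an ending like _2 or _b are one class to them, and where a whole thing is asked for, a point or a joint stands for the part that bears it (a point fixed in the world has none). Each returns a list of dicts, best first, with "score" (0 to 1); they miss things now and then, are a little off and sometimes report something else, mostly with a low value. They report only what shows in the picture. A call takes as long as a camera call. They do not tell look-alikes from the thing itself.
- bot.look_for(label, camera): "xy" ([column, row] in pixels, amid what is visible of it).
The state is a dict: "time_s": time; "joint_pos": joint angles; "joint_velocities": joint speeds; "joint_torque": joint torques, N m; "eef_pos": TCP position; "eef_rot": TCP orientation; "contact_force": force on the tool from outside, world axes, zero at the start; "moment": the same for the moment, N m; "gripper_width": finger opening in m; "gripper_force": force on a finger pad.
Only numpy, scipy, OpenCV 4.12 (cv2) and the standard library are available. Lean on these libraries where they do the work, as an engineer would, in place of code of your own. Each camera call takes 0.05 s, during which the arm holds its last target. There are 200 camera calls.

## Working session

There is one attempt and no reset: what is moved stays moved. The work goes in short steps, Python scripts to look and compute and a tool call to move; the robot and the scene stay as the last step left them, time stands still between calls to the robot, and variables do not carry over. Pictures are saved under pics/ and viewed, at most 10 in all, crops included, and the job is handed in when it is done.

Besides the shell and the picture viewer there is one more tool, called after "Emit:" by a JSON object that holds its "api" and its "payload". servo_tool: Moves the arm, as the interface text tells. Its arguments: {"type":"object","properties":{"moves":{"type":"array","items":{"type":"number"}},"newtons":{"type":"number"}},"required":["moves"]}

```bash
mkdir -p pics; cat > h.py <<'E'
import numpy as np, cv2
from station import bot
def ray(cam,px):
    c=bot.calibration(cam);K=np.array(c["K"])
    if cam=="wrist":
        s=bot.sense();T=np.array(c["tool_from_camera"]);R=np.array(s["eef_rot"]);p=np.array(s["eef_pos"])
        u=np.array([(px[0]-K[0,2])/K[0,0],(px[1]-K[1,2])/K[1,1]]);r=np.linalg.norm(u)
        d=np.array([*(np.sin(r)*u/max(r,1e-9)),np.cos(r)])*[1,-1,-1]
        return R@T[:3,3]+p, R@T[:3,:3]@d
    W=np.array(c["world_to_cam"]);d=np.array([(px[0]-K[0,2])/K[0,0],-(px[1]-K[1,2])/K[1,1],-1])
    return -W[:3,:3].T@W[:3,3], W[:3,:3].T@d
def atz(cam,px,z):
    o,d=ray(cam,px);return o+d*(z-o[2])/d[2]
def proj(cam,P):
    c=bot.calibration(cam);K=np.array(c["K"])
    if cam=="wrist":
        s=bot.sense();T=np.array(c["tool_from_camera"]);R=np.array(s["eef_rot"]);p=np.array(s["eef_pos"])
        q=T[:3,:3].T@(R.T@(np.array(P)-p)-T[:3,3])*[1,-1,-1]
        rho=np.linalg.norm(q[:2]);u=q[:2]/max(rho,1e-9)*np.arctan2(rho,q[2])
        return K[:2,:2]@u+K[:2,2]
    W=np.array(c["world_to_cam"]);q=(W@np.array([*P,1]))[:3]*[1,-1,-1];return (K@q/q[2])[:2]
def snap(cam,name,box=None,k=1):
    im=np.array(bot.read_camera(cam))[...,::-1]
    if box: im=im[box[1]:box[3],box[0]:box[2]]
    cv2.imwrite(f"pics/{name}.png",cv2.resize(im,None,fx=k,fy=k,interpolation=cv2.INTER_CUBIC));
E
cat > a.py <<'E'
from h import *
np.set_printoptions(precision=3,suppress=True)
s=bot.sense();print({k:np.round(v,3) for k,v in s.items()},bot.grip_point_offset)
a=np.array(bot.read_camera("top"))[...,::-1];b=np.array(bot.read_camera("scene"))[...,::-1]
cv2.imwrite("pics/top.png",cv2.resize(a,None,fx=1.42,fy=1.42));cv2.imwrite("pics/scene.png",cv2.resize(b,None,fx=1.42,fy=1.42))
Z=dict(carrier_grip=.031,clamp_knob=.144,crank_grip=.139,slide_box_mid=.017,dish_mid=.008,reagent_mid=.075,beaker_mid=.05,pocket_seat=.135,clamp_pivot=.144,crank_axis=.139,carrier=.01)
for l,z in Z.items():
  for c in("top","scene"):
    for r in bot.look_for(l,c)[:3]: print(l,c,np.round(r["xy"]),round(r["score"],2),atz(c,r["xy"],z))
for c in("top","scene"): print(c,ray(c,(280,210)))
E
python3 a.py
```

```text
{'time_s': np.float64(0.0), 'joint_pos': array([68.814, 12.225, -2.006, 75.832,  0.001, 90.001]), 'joint_velocities': array([ 0.021, -0.071,  0.031, -0.   , -0.048,  0.032]), 'joint_torque': array([ -0.003, -68.615,  48.712,   0.018,  -0.   ,  -0.   ]), 'eef_pos': array([0.181, 0.466, 0.231]), 'eef_rot': array([[-0.932,  0.361, -0.   ],
       [ 0.361,  0.932, -0.001],
       [ 0.   , -0.001, -1.   ]]), 'contact_force': array([0.199, 0.133, 0.402]), 'moment': array([ 0.035, -0.03 , -0.009]), 'gripper_force': np.float64(0.0), 'gripper_width': np.float64(0.085)} 0.0187
carrier_grip top [161. 306.] 0.95 [0.237 0.353 0.031]
carrier_grip top [261. 282.] 0.82 [0.332 0.115 0.031]
carrier_grip top [136. 238.] 0.82 [0.394 0.451 0.031]
carrier_grip scene [355. 219.] 0.73 [0.336 0.126 0.031]
carrier_grip scene [391. 282.] 0.71 [0.376 0.308 0.031]
carrier_grip scene [448. 277.] 0.7 [0.259 0.364 0.031]
clamp_knob top [322. 196.] 0.64 [ 0.549 -0.001  0.144]
clamp_knob top [332. 168.] 0.61 [ 0.621 -0.014  0.144]
clamp_knob scene [224. 206.] 0.6 [0.632 0.01  0.144]
clamp_knob scene [241. 202.] 0.44 
[... 804 characters left out ...]
vot top [323. 196.] 0.86 [ 0.549 -0.002  0.144]
clamp_pivot scene [244. 201.] 0.68 [0.588 0.018 0.144]
crank_axis top [280. 200.] 0.56 [0.524 0.097 0.139]
crank_axis scene [287. 224.] 0.77 [0.537 0.121 0.139]
crank_axis scene [244. 204.] 0.35 [0.59  0.022 0.139]
carrier top [138. 240.] 0.95 [0.39  0.455 0.01 ]
carrier top [261. 287.] 0.72 [0.321 0.114 0.01 ]
carrier top [159. 308.] 0.55 [0.23  0.362 0.01 ]
carrier scene [390. 283.] 0.97 [0.368 0.302 0.01 ]
carrier scene [429. 352.] 0.72 [0.406 0.461 0.01 ]
carrier scene [448. 280.] 0.62 [0.248 0.362 0.01 ]
top (array([0.3  , 0.052, 1.098]), array([ 0.205,  0.041, -0.978]))
scene (array([0.807, 0.539, 0.789]), array([-0.328, -0.545, -0.771]))
```

View pics/top.png

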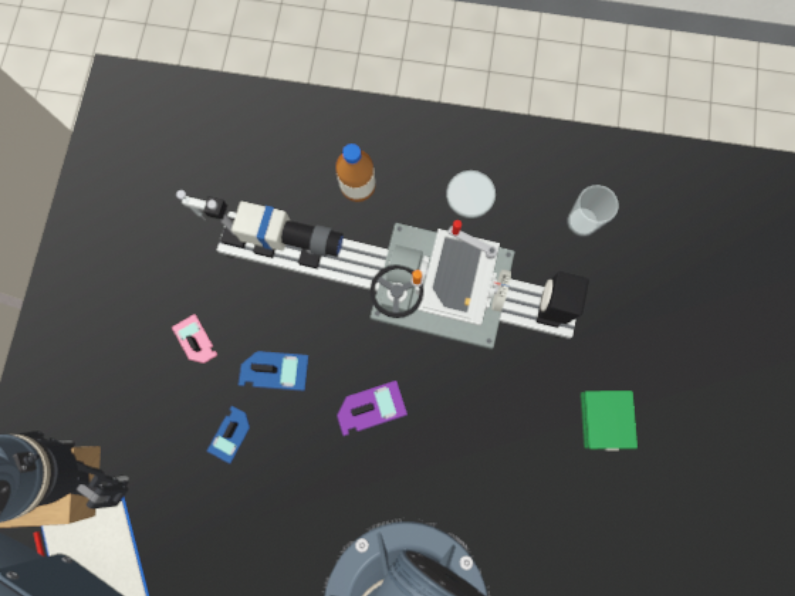

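View pics/scene.png

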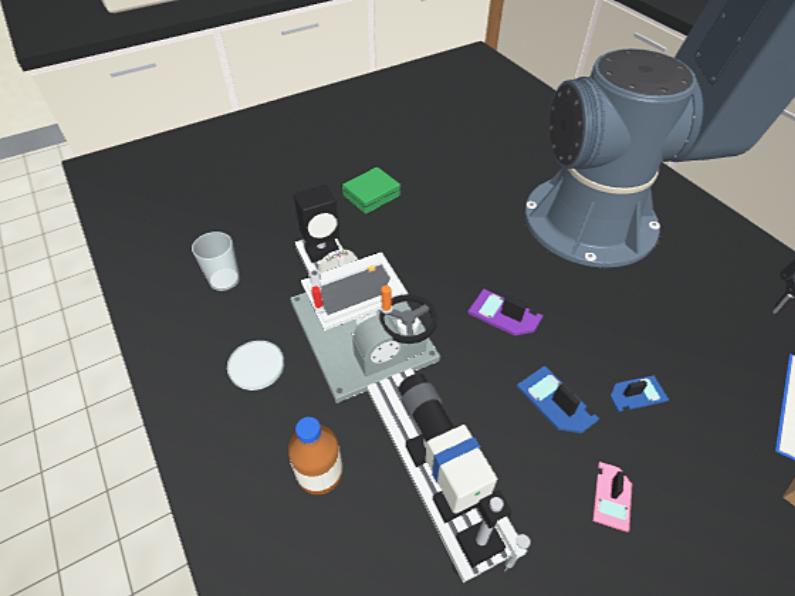

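The big blue plate at top.png (273,370), i.e. raw pixel (192,260), is the carrier. The smaller blue at (228,435), purple at (372,408) and pink at (194,338) are look-alikes. The red knob is at (457,226), the orange handle at (417,276), the pivot at (491,251), and the pocket's cut corner is near-left. Next I'll measure by colour and confirm in an enlarged crop.

```bash
cat > b.py <<'E'
from h import *
np.set_printoptions(precision=4,suppress=True)
ims={c:np.array(bot.read_camera(c)) for c in("top","scene")}
def blobs(c,lo,hi,smin=120,vmin=60,n=3):
    h=cv2.cvtColor(ims[c],cv2.COLOR_RGB2HSV);m=((h[...,0]>=lo)&(h[...,0]<=hi)&(h[...,1]>smin)&(h[...,2]>vmin)).astype(np.uint8)
    k,l,st,ce=cv2.connectedComponentsWithStats(m)
    o=sorted(range(1,k),key=lambda i:-st[i,4])[:n]
    return [(st[i],ce[i],(l==i)) for i in o]
def tri(p,q):
    o1,d1=ray("top",p);o2,d2=ray("scene",q);A=np.stack([d1,-d2],1);t=np.linalg.lstsq(A,o2-o1,rcond=None)[0]
    a,b=o1+d1*t[0],o2+d2*t[1];return (a+b)/2,np.linalg.norm(a-b)
for nm,lo,hi in(("red",0,4),("orange",8,18),("blue",100,115)):
    for c in ims:
        for st,ce,m in blobs(c,lo,hi,n=4): print(nm,c,st,ce, atz(c,ce,.14)[:2])
# carrier mask corners (top)
for st,ce,m in blobs("top",100,115,n=5):
    if abs(ce[0]-190)<15 and abs(ce[1]-260)<15:
        cs=cv2.findContours(m.astype(np.uint8),cv2.RETR_EXTERNAL,cv2.CHAIN_APPROX_NONE)[0]
        hull=cv2.convexHull(np.vstack(cs));P=np.array([atz("top",p[0],.009)[:2] for p in hull],np.float32)
        r=cv2.minAreaRect(P*1000);print("rect",r,cv2.boxPoints(r))
A=cv2.resize(ims["top"][235:285,155:230],(400,267),interpolation=cv2.INTER_CUBIC)
B=cv2.resize(ims["top"][150:250,255:367],(400,357),interpolation=cv2.INTER_CUBIC)
C=cv2.resize(ims["scene"][170:245,200:320],(400,250),interpolation=cv2.INTER_CUBIC)
D=cv2.resize(ims["scene"][245:320,355:475],(400,250),interpolation=cv2.INTER_CUBIC)
cv2.imwrite("pics/crop1.png",np.hstack([np.vstack([A,np.zeros((90,400,3),np.uint8),]),B])[...,::-1]) if 0 else None
X=np.zeros((600,800,3),np.uint8);X[:267,:400]=A;X[:357,400:]=B;X[267+90:267+90+243,:400]=C[:243];X[357:600,400:]=D[:243]
cv2.imwrite("pics/crop1.png",X[...,::-1])
E
python3 b.py
```

```text
red top [ 23 374   9  18  80] [ 26.7125 382.0875] [0.0395 0.5752]
red top [319 155   6  10  54] [321.3519 159.2407] [0.6395 0.0137]
red scene [220 202   7  15  79] [222.9747 208.8101] [0.6379 0.0131]
red scene [239 180   1   1   1] [239. 180.] [ 0.5674 -0.0481]
orange top [237 106  26  26 425] [249.72   120.0965] [0.7122 0.201 ]
orange top [290 190   7  10  53] [293.1132 194.4528] [0.5428 0.0677]
orange top [244 134  20   8  24] [253.7083 139.2917] [0.6645 0.1829]
orange scene [203 299  35  37 828] [220.9239 319.2391] [0.7502 0.2435]
orange scene [342   0  12  35 259] [347.529   15.8069] [-0.1894 -0.6226]
orange scene [268 201   8  18 109] [271.633  209.3578] [0.5458 0.069 ]
orange scene [212 335  29  13  66] [227.0152 344.0606] [0.7601 0.2891]
blue top [168 247  49  28 787] [191.2745 260.7916] [0.3521 0.2745]
blue top [146 286  30  40 452] [162.8252 304.6438] [0.2459 0.3182]
blue top [ 85 350  20  70 160] [ 94.9375 384.3188] [0.0582 0.4278]
blue top [241 101  13  14 142] [247.3944 107.3873] [0.7444 0.2124]
blue scene [364 258  58  47 820] [392.2683 286.0024] [0.4428 0.3483]
blue scene [430 264  41  26 469] [447.339  277.9744] [0.3398 0.3891]
blue scene [305 308  34  31 292] [318.9247 319.1404] [0.5998 0.332 ]
blue scene [208 293  18  19 266] [216.5489 302.1729] [0.7433 0.2096]
rect ((360.99578857421875, 302.5419616699219), (65.37226104736328, 122.27813720703125), 4.3300700187683105) [[323.7868 361.0387]
 [333.0191 239.1095]
 [398.2047 244.0453]
 [388.9725 365.9744]]
```

View pics/crop1.png

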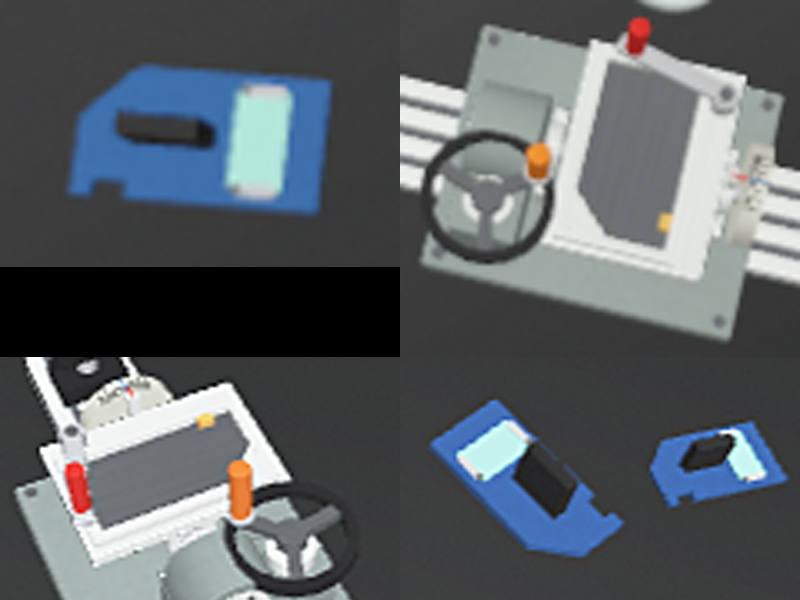

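```bash
cat > c.py <<'E'
from h import *
np.set_printoptions(precision=4,suppress=True)
def B(x,y,z): return atz("top",(255+(x-400)/3.571-.5,150+y/3.57-.5),z)
pts=dict(pivot=(726,93,.125),hub=(488.5,196,.11),b0=(490,28,.012),b1=(783,95,.012),b2=(730,337,.012),b3=(421,263,.012),ptl=(612,67,.104),pbr=(664,246,.104),pr=(697,110,.104),cut1=(580,187,.104),cut2=(607,233,.104),stl=(592,42,.111),str_=(745,76,.111),sbr=(700,276,.111))
w={k:B(*v) for k,v in pts.items()}
for k,v in w.items(): print(k,v)
d=lambda a,b:np.degrees(np.arctan2(*(w[b]-w[a])[[1,0]]))
print("yaw est", d("b0","b1")+90,d("b3","b2")+90,d("b3","b0"),d("b2","b1"),"stage",d("stl","str_")+90,d("sbr","str_"),d("pbr","pr"),d("cut1","ptl"))
E
python3 c.py
```

```text
pivot [ 0.6129 -0.051   0.125 ]
hub [0.5206 0.0975 0.11  ]
b0 [0.6727 0.1215 0.012 ]
b1 [ 0.6542 -0.1057  0.012 ]
b2 [ 0.4653 -0.0891  0.012 ]
b3 [0.4846 0.1434 0.012 ]
ptl [0.6261 0.0274 0.104 ]
pbr [ 0.506  -0.0252  0.104 ]
pr [ 0.6044 -0.035   0.104 ]
cut1 [0.5379 0.037  0.104 ]
cut2 [0.509  0.0142 0.104 ]
stl [0.6396 0.0438 0.111 ]
str_ [ 0.6315 -0.0639  0.111 ]
sbr [ 0.488  -0.0512  0.111 ]
yaw est -4.635801618164507 -4.749802317827189 -6.640087806906742 -5.0277718401669595 stage -4.285749774457756 -5.034691177933888 -5.660396674750615 -6.211495621092357
```

The crop confirms it: the larger blue plate, with its cut corner upper-left, notch lower-left and glass to the right, matches the description, and the smaller blue one is the look-alike. The instrument's yaw is about -5°. The knob is at (0.639, 0.013), 69 mm from the pivot (given: 70). The crank handle is 37.5 mm from its axis (given: 38), with the crank at about 2.37 rad. I'm moving over the knob now.

```bash
cat > plan.py <<'E'
from h import *
from scipy.spatial.transform import Rotation as Ro
np.set_printoptions(precision=3,suppress=True,linewidth=150)
def down(yaw,pitch=0):  # tool y axis at yaw deg; pitch: rotation about y_pocket(-5deg+90), positive = far end down
    y=np.array([np.cos(np.radians(yaw)),np.sin(np.radians(yaw)),0]);z=np.array([0,0,-1.])
    R=np.stack([np.cross(y,z),y,z],1)
    return Ro.from_rotvec(np.radians(pitch)*np.array([.0872,.9962,0])).as_matrix()@R
def rows(wps,start=None):
    """wps: list of (pos,R,n) ; prints the rows in cm, deg"""
    s=bot.sense();p,R=(np.array(s["eef_pos"]),np.array(s["eef_rot"])) if start is None else start
    for q,Q,n in wps:
        q=np.array(q);w=Ro.from_matrix(R.T@Q).as_rotvec();p0,R0=p,R
        for i in range(1,n+1):
            Rn=R0@Ro.from_rotvec(w*i/n).as_matrix();pn=p0+(q-p0)*i/n
            print(np.round(np.r_[R.T@(pn-p)*100,np.degrees(w)/n],2).tolist())
            p,R=pn,Rn
        print('--')
    return p,R
E
python3 - <<'E'
from plan import *
R=np.array(bot.sense()["eef_rot"])
rows([((.6387,.0134,.215),down(68.8),16)])
E
```

```text
[-3.69, -1.6, 0.1, 0.0, 0.0, 0.0]
[-3.69, -1.6, 0.1, 0.0, 0.0, 0.0]
[-3.69, -1.6, 0.1, 0.0, 0.0, 0.0]
[-3.69, -1.6, 0.1, 0.0, 0.0, 0.0]
[-3.69, -1.6, 0.1, 0.0, 0.0, 0.0]
[-3.69, -1.6, 0.1, 0.0, 0.0, 0.0]
[-3.69, -1.6, 0.1, 0.0, 0.0, 0.0]
[-3.69, -1.6, 0.1, 0.0, 0.0, 0.0]
[-3.69, -1.6, 0.1, 0.0, 0.0, 0.0]
[-3.69, -1.6, 0.1, 0.0, 0.0, 0.0]
[-3.69, -1.6, 0.1, 0.0, 0.0, 0.0]
[-3.69, -1.6, 0.1, 0.0, 0.0, 0.0]
[-3.69, -1.6, 0.1, 0.0, 0.0, 0.0]
[-3.69, -1.6, 0.1, 0.0, 0.0, 0.0]
[-3.69, -1.6, 0.1, 0.0, 0.0, 0.0]
[-3.69, -1.6, 0.1, 0.0, 0.0, 0.0]
--
```

Emit:
{"api": "servo_tool", "payload": {"moves": [-3.7, -1.6, 0.1, 0, 0, 0, 0, -3.7, -1.6, 0.1, 0, 0, 0, 0, -3.7, -1.6, 0.1, 0, 0, 0, 0, -3.7, -1.6, 0.1, 0, 0, 0, 0, -3.7, -1.6, 0.1, 0, 0, 0, 0, -3.7, -1.6, 0.1, 0, 0, 0, 0, -3.7, -1.6, 0.1, 0, 0, 0, 0, -3.7, -1.6, 0.1, 0, 0, 0, 0]}}

```text
time_s: 2.3
eef_pos: [0.4113, 0.2388, 0.2234]
eef_rot: [[-0.932, 0.361, 0.0], [0.361, 0.932, 0.0], [-0.0, 0.0, -1.0]]
contact_force: [0.9, 0.4, -0.1]
gripper_width: 0.0855
gripper_force: 0.0
```

Emit:
{"api": "servo_tool", "payload": {"moves": [-3.7, -1.6, 0.1, 0, 0, 0, 0, -3.7, -1.6, 0.1, 0, 0, 0, 0, -3.7, -1.6, 0.1, 0, 0, 0, 0, -3.7, -1.6, 0.1, 0, 0, 0, 0, -3.7, -1.6, 0, 0, 0, 0, 0, -3.5, -1.5, 0, 0, 0, 0, 0, 0, 0, 0, 0, 0, 0, 0, 0, 0, 0, 0, 0, 0, 0]}}

```text
time_s: 3.3
eef_pos: [0.5809, 0.072, 0.2192]
eef_rot: [[-0.932, 0.362, -0.0], [0.362, 0.932, 0.0], [0.0, -0.0, -1.0]]
contact_force: [0.1, -0.5, -0.4]
gripper_width: 0.0852
gripper_force: 0.0
```

```bash
python3 - <<'E'
from plan import *
s=bot.sense();print(s["eef_pos"],s["joint_pos"],s["time_s"])
snap("wrist","w1",None,1.42)
print(np.array(bot.calibration("wrist")["tool_from_camera"]),bot.calibration("wrist")["K"])
for l,z in(("clamp_knob",.144),("crank_grip",.139),("pocket_seat",.11)):
    for r in bot.look_for(l,"wrist")[:2]: print(l,r["xy"],r["score"],atz("wrist",r["xy"],z))
for n,P in dict(knob=(.6387,.0134,.144),crank=(.5443,.0684,.139),seat=(.5543,.0024,.104)).items(): print(n,proj("wrist",P))
E
```

```text
[0.581 0.072 0.219] [ 7.055 22.678 10.59  77.938  0.009 28.255] 3.3
[[ 0.     0.952  0.307  0.078]
 [ 1.    -0.     0.    -0.001]
 [ 0.     0.307 -0.952 -0.143]
 [ 0.     0.     0.     1.   ]] [[325.192   0.    279.701]
 [  0.    325.192 210.895]
 [  0.      0.      1.   ]]
clamp_knob [233.2, 295.3] 0.93 [0.626 0.014 0.144]
crank_grip [250.2, 176.6] 0.71 [0.544 0.064 0.139]
pocket_seat [191.0, 218.2] 0.9 [ 0.563 -0.002  0.11 ]
pocket_seat [442.6, 275.8] 0.55 [0.703 0.195 0.11 ]
knob [238.396 307.654]
crank [256.463 174.438]
seat [192.459 205.243]
```

View pics/w1.png

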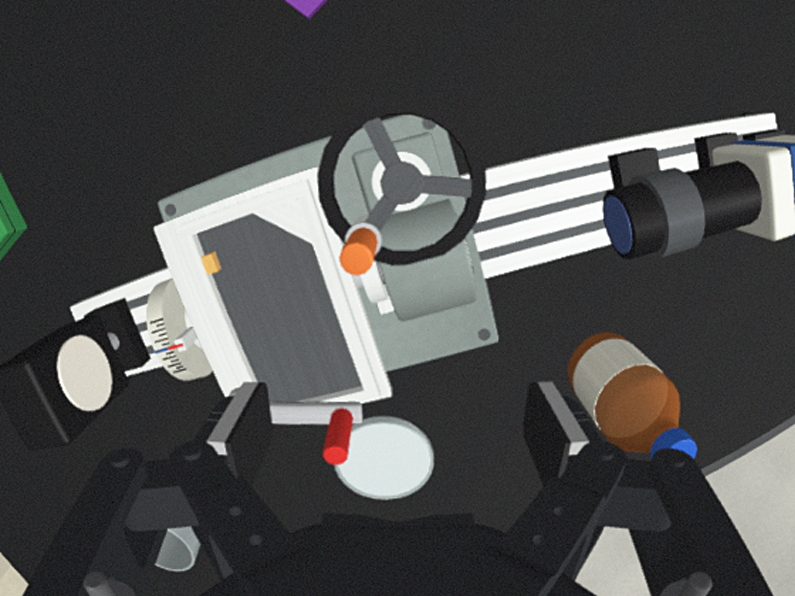

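Wrist picture: the knob at (338,436) matches my projection (raw 238,307), and the crank handle at (361,249) matches too. The pocket floor corners are at about (197,236), (253,213), (312,243), (362,390) and (270,403). I'll use these to refine the seat.

```bash
python3 - <<'E'
from plan import *
f=lambda x,y,z:atz("wrist",(x/1.42-.2,y/1.42-.2),z)
xp=np.array([.9962,-.0872]);yp=np.array([.0872,.9962])
for n,(x,y,z) in dict(nr=(197,236,.104),cut1=(253,213,.104),cut2=(312,243,.104),fl=(362,390,.104),fr=(270,403,.104),rim_nr=(155,228,.111),rim_nl=(316,177,.111),rim_fl=(391,397,.111),base_nr=(160,203,.012),base_fl=(497,341,.012),hub=(403,182,.11),wl=(330,188,.11),wr=(485,188,.11),wt=(405,112,.11),wb=(402,262,.11)).items():
    P=f(x,y,z);print(n,P,"pocket axes",P[:2]@xp,P[:2]@yp)
rows([((.6390,.0134,.215),down(68.8),3),((.6390,.0134,.132),down(68.8),4)])
E
```

```text
nr [ 0.504 -0.028  0.104] pocket axes 0.5050076471323839 0.015645023623901192
cut1 [0.506 0.011 0.104] pocket axes 0.5035233959415885 0.05496252063408117
cut2 [0.536 0.036 0.104] pocket axes 0.530877922943709 0.08297775880077272
fl [0.634 0.027 0.104] pocket axes 0.6292991592134118 0.08211871583199468
fr [ 0.623 -0.035  0.104] pocket axes 0.6231996995977024 0.019276572834382444
rim_nr [ 0.488 -0.049  0.111] pocket axes 0.49093125604423343 -0.006651373165197842
rim_nl [0.502 0.055 0.111] pocket axes 0.4955449860392192 0.09819228517429322
rim_fl [0.642 0.044 0.111] pocket axes 0.6354343311549148 0.09969480633858209
base_nr [ 0.464 -0.094  0.012] pocket axes 0.47048719709036074 -0.05319359460450822
base_fl [0.677 0.124 0.012] pocket axes 0.664026132218446 0.1823521109400822
hub [0.523 0.097 0.11 ] pocket axes 0.512026852254447 0.1426866023823111
wl [0.511 0.059 0.11 ] pocket axes 0.5037066443740392 0.10359830840386827
wr [0.541 0.139 0.11 ] pocket axes 0.5269973438480433 0.18526027063954315
wt [0.487 0.112 0.11 ] pocket axes 0.4754620861454404 0.15432424880914644
wb [0.564 0.081 0.11 ] pocket axes 0.5549182890985102 0.1298158320452441
[-2.52, -1.14, 0.15, 0.0, 0.0, 0.02]
[-2.52, -1.14, 0.15, 0.0, 0.0, 0.02]
[-2.52, -1.14, 0.15, 0.0, 0.0, 0.02]
--
[0.0, -0.0, 2.07, -0.0, -0.0, -0.0]
[0.0, -0.0, 2.08, -0.0, -0.0, -0.0]
[-0.0, -0.0, 2.07, -0.0, -0.0, -0.0]
[0.0, -0.0, 2.07, -0.0, -0.0, -0.0]
--
```

Emit:
{"api": "servo_tool", "payload": {"moves": [-2.5, -1.1, 0.15, 0, 0, 0, 0, -2.5, -1.1, 0.15, 0, 0, 0, 0, -2.5, -1.1, 0.15, 0, 0, 0, 0, 0, 0, 2.1, 0, 0, 0, 0, 0, 0, 2.1, 0, 0, 0, 0, 0, 0, 2.1, 0, 0, 0, 0, 0, 0, 2.0, 0, 0, 0, 0, 0, 0, 0, 0, 0, 0, 0], "newtons": 40}}

```text
time_s: 4.5
eef_pos: [0.6381, 0.0144, 0.1308]
eef_rot: [[-0.933, 0.361, -0.002], [0.361, 0.933, -0.0], [0.002, -0.001, -1.0]]
contact_force: [-0.4, -0.4, -1.3]
gripper_width: 0.0855
gripper_force: 0.0
```

Emit:
{"api": "servo_tool", "payload": {"moves": [0, 0, 0, 0, 0, 0, 255, 0, 0, 0, 0, 0, 0, 255, 0, 0, 0, 0, 0, 0, 255, 0, 0, 0, 0, 0, 0, 255, 0, 0, 0, 0, 0, 0, 255]}}

```text
time_s: 5.12
eef_pos: [0.6392, 0.013, 0.1322]
eef_rot: [[-0.932, 0.362, 0.0], [0.362, 0.932, -0.002], [-0.001, -0.001, -1.0]]
contact_force: [-2.7, -5.1, 5.3]
gripper_width: 0.0125
gripper_force: 39.0
```

```bash
python3 - <<'E'
from plan import *
s=bot.sense();k=np.array(s["eef_pos"]);R=np.array(s["eef_rot"])
xp=np.array([.9962,-.0872,-.026]);yp=np.array([.0872,.9962,0])
a0=.28;pv=k-.07*(np.sin(a0)*xp+np.cos(a0)*yp);print(pv)
w=[]
for i in range(1,9):
    a=a0+1.25*i/8
    w.append((pv+.07*(np.sin(a)*xp+np.cos(a)*yp),R@Ro.from_rotvec([0,0,a-a0]).as_matrix(),1))
rows(w)
E
```

```text
[ 0.614 -0.052  0.133]
[-1.09, -0.08, 0.03, 0.0, -0.0, 8.95]
--
[-1.09, -0.08, 0.03, -0.0, -0.0, 8.95]
--
[-1.09, -0.08, 0.02, 0.0, -0.0, 8.95]
--
[-1.09, -0.08, 0.02, 0.0, 0.0, 8.95]
--
[-1.09, -0.08, 0.02, 0.0, -0.0, 8.95]
--
[-1.09, -0.08, 0.01, -0.0, -0.0, 8.95]
--
[-1.09, -0.08, 0.01, 0.0, 0.0, 8.95]
--
[-1.09, -0.08, 0.01, 0.0, -0.0, 8.95]
--
```

Emit:
{"api": "servo_tool", "payload": {"moves": [-1.09, -0.08, 0.03, 0, 0, 9, 255, -1.09, -0.08, 0.03, 0, 0, 9, 255, -1.09, -0.08, 0.02, 0, 0, 9, 255, -1.09, -0.08, 0.02, 0, 0, 9, 255, -1.09, -0.08, 0.02, 0, 0, 9, 255, -1.09, -0.08, 0.01, 0, 0, 9, 255, -1.09, -0.08, 0.01, 0, 0, 9, 255, -1.09, -0.08, 0.01, 0, 0, 9, 255]}}

```text
time_s: 6.12
eef_pos: [0.6847, -0.0553, 0.1309]
eef_rot: [[0.061, 0.998, 0.002], [0.998, -0.061, -0.001], [-0.0, 0.002, -1.0]]
contact_force: [2.1, -1.2, 4.8]
gripper_width: 0.0127
gripper_force: 41.7
```

Emit:
{"api": "servo_tool", "payload": {"moves": [0, 0, 0, 0, 0, 0, 255, 0, 0, 0, 0, 0, 0, 0, 0, 0, 0, 0, 0, 0, 0, 0, 0, 0, 0, 0, 0, 0]}}

```text
time_s: 6.62
eef_pos: [0.6838, -0.0544, 0.1301]
eef_rot: [[0.055, 0.999, -0.0], [0.999, -0.055, 0.0], [0.0, -0.0, -1.0]]
contact_force: [1.1, -0.8, 0.4]
gripper_width: 0.0668
gripper_force: 0.0
```

```bash
python3 - <<'E'
from plan import *
s=bot.sense();print(s["eef_pos"],s["joint_pos"],s["contact_force"])
# up, then to above the carrier with tool y across carrier's width
x=np.array([.0755,-.997]);g=np.array([.361,.3025])-.012*x;print(g)
yaw=np.degrees(np.arctan2(.0755,.997));print("carrier y yaw",yaw)
p=np.array(s["eef_pos"])
rows([(p+[0,0,.08],np.array(s["eef_rot"]),2),((g[0],g[1],.15),down(yaw),13)])
E
```

```text
[ 0.684 -0.054  0.13 ] [-4.55  36.699 20.245 73.572  0.006 88.587] [ 1.098 -0.76   0.369]
[0.36  0.314]
carrier y yaw 4.330582456673638
[0.0, -0.0, -4.0, 0.0, 0.0, 0.0]
[0.0, -0.0, -4.0, 0.0, 0.0, 0.0]
--
[2.7, -2.64, 0.46, -0.0, -0.0, -0.57]
[2.72, -2.61, 0.46, -0.0, -0.0, -0.57]
[2.75, -2.59, 0.46, -0.0, -0.0, -0.57]
[2.77, -2.56, 0.46, -0.0, -0.0, -0.57]
[2.8, -2.53, 0.46, -0.0, -0.0, -0.57]
[2.83, -2.5, 0.46, -0.0, -0.0, -0.57]
[2.85, -2.47, 0.46, -0.0, -0.0, -0.57]
[2.88, -2.45, 0.46, -0.0, -0.0, -0.57]
[2.9, -2.42, 0.46, -0.0, -0.0, -0.57]
[2.92, -2.39, 0.46, -0.0, -0.0, -0.57]
[2.95, -2.36, 0.46, -0.0, -0.0, -0.57]
[2.97, -2.33, 0.46, -0.0, -0.0, -0.57]
[2.99, -2.3, 0.46, -0.0, -0.0, -0.57]
--
```

Emit:
{"api": "servo_tool", "payload": {"moves": [0, 0, -4, 0, 0, 0, 0, 0, 0, -4, 0, 0, 0, 0, 3.9, -3.8, 0, 0, 0, -0.8, 0, 4.0, -3.7, 0, 0, 0, -0.8, 0, 4.0, -3.6, 0, 0, 0, -0.8, 0, 4.1, -3.6, 0, 0, 0, -0.9, 0, 4.2, -3.5, 0, 0, 0, -0.9, 0, 4.2, -3.4, 1, 0, 0, -0.9, 0]}}

```text
time_s: 7.62
eef_pos: [0.4717, 0.1951, 0.2009]
eef_rot: [[-0.034, 0.999, 0.001], [0.999, 0.034, 0.001], [0.001, 0.001, -1.0]]
contact_force: [0.9, 1.3, 0.2]
gripper_width: 0.0855
gripper_force: 0.0
```

Emit:
{"api": "servo_tool", "payload": {"moves": [4.2, -3.4, 1, 0, 0, -0.8, 0, 4.2, -3.4, 2, 0, 0, -0.8, 0, 4.2, -3.4, 2, 0, 0, -0.7, 0, 0, 0, 0, 0, 0, 0, 0]}}

```text
time_s: 8.12
eef_pos: [0.3619, 0.3163, 0.1491]
eef_rot: [[-0.079, 0.997, -0.002], [0.997, 0.079, -0.001], [-0.001, -0.002, -1.0]]
contact_force: [-0.3, 0.0, 0.5]
gripper_width: 0.0852
gripper_force: 0.0
```

```bash
python3 - <<'E'
from plan import *
s=bot.sense();print(s["eef_pos"],s["joint_pos"],s["time_s"])
snap("wrist","w2",None,1.42)
x=np.array([.0755,-.997]);y=-np.array([-.997,-.0755])
for l,z in(("carrier_grip",.036),("carrier",.01)):
  for r in bot.look_for(l,"wrist")[:2]: print(l,r["xy"],r["score"],atz("wrist",r["xy"],z))
c=np.array([.361,.3025])
for u,v in((60,32),(60,-32),(-60,-32),(-34,32)): print(u,v,proj("wrist",[*(c+u/1e3*x+v/1e3*y),.01])*1.42)
for u,v in((8,6),(8,-6),(-32,-6),(-32,6)): print(u,v,proj("wrist",[*(c+u/1e3*x+v/1e3*y),.052])*1.42)
E
```

```text
[0.362 0.316 0.149] [ 41.128  11.864 -14.438  63.828   0.031 126.62 ] 8.125
carrier_grip [280.4, 211.4] 0.95 [0.366 0.309 0.036]
carrier_grip [224.5, 341.4] 0.91 [0.319 0.164 0.036]
carrier [278.6, 212.2] 0.74 [0.366 0.3   0.01 ]
carrier [330.9, 42.9] 0.66 [0.399 0.455 0.01 ]
60 32 [435.319 379.002]
60 -32 [343.036 378.933]
-60 -32 [335.895 203.791]
-34 32 [439.121 244.594]
8 6 [397.72  332.432]
8 -6 [376.451 332.438]
-32 -6 [375.305 263.293]
-32 6 [397.623 263.232]
```

View pics/w2.png

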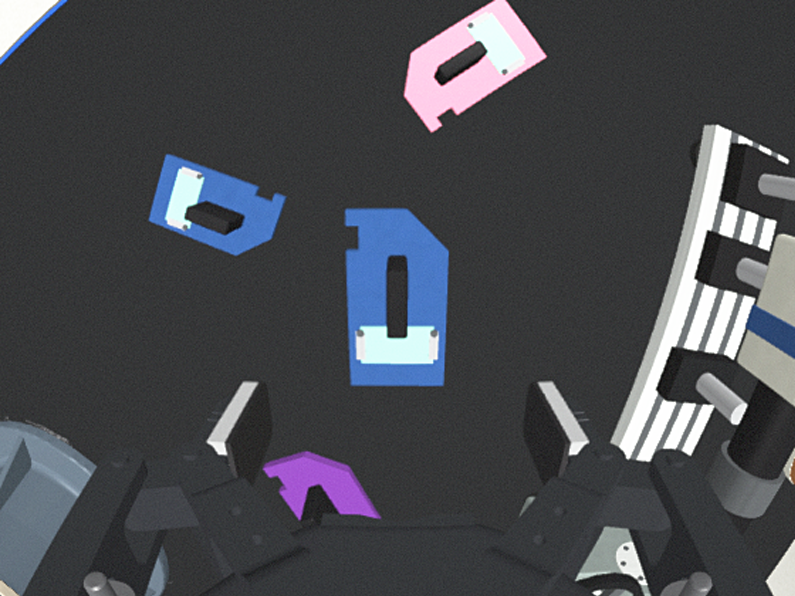

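The carrier lies upright in the picture, with its handle block at (397,297) and plate corners at (351,385), (444,385), (345,209) and (448,250). That is a few mm from my estimate, so I'm correcting it.

```bash
python3 - <<'E'
from plan import *
f=lambda x,y,z:atz("wrist",(x/1.42-.2,y/1.42-.2),z)[:2]
P=[f(351,385,.01),f(444,385,.01),f(345,209,.01),f(448,250,.01),f(408,209,.01)]
print(P)
x=(P[0]-P[2]);x2=P[1]-P[3];print([np.degrees(np.arctan2(v[1],v[0])) for v in(x,x2)],np.linalg.norm(x),np.linalg.norm(x2))
u=x/np.linalg.norm(x)+x2/np.linalg.norm(x2);u/=np.linalg.norm(u);v=np.array([-u[1],u[0]])
c=(P[0]+P[1])/2-.06*u; g=c-.012*u
print("yaw_y",np.degrees(np.arctan2(v[1],v[0])),"c",c,"g",g,"block top mid",f(397,333,.052))
rows([((*g,.024),down(np.degrees(np.arctan2(v[1],v[0]))),5)])
E
```

```text
[array([0.339, 0.236]), array([0.404, 0.241]), array([0.33 , 0.357]), array([0.396, 0.336]), array([0.369, 0.36 ])]
[np.float64(-85.78606295895966), np.float64(-85.3457293547645)] 0.12132522437253068 0.09534660753787148
yaw_y 4.434103843137919 c [0.367 0.298] g [0.366 0.31 ] block top mid [0.367 0.295]
[-0.09, 0.01, 2.53, 0.01, -0.0, -0.04]
[-0.09, 0.01, 2.53, 0.01, -0.0, -0.04]
[-0.09, 0.01, 2.53, 0.01, -0.0, -0.04]
[-0.09, 0.01, 2.53, 0.01, -0.0, -0.04]
[-0.09, 0.01, 2.53, 0.01, -0.0, -0.04]
--
```

Emit:
{"api": "servo_tool", "payload": {"moves": [-0.1, 0.05, 2.6, 0, 0, 0, 0, -0.1, 0.05, 2.6, 0, 0, 0, 0, -0.1, 0.05, 2.6, 0, 0, 0, 0, -0.1, 0.05, 2.6, 0, 0, 0, 0, -0.1, 0.05, 2.5, 0, 0, 0, 0, 0, 0, 0, 0, 0, 0, 0], "newtons": 60}}

```text
time_s: 9.02
eef_pos: [0.3679, 0.3085, 0.0205]
eef_rot: [[-0.072, 0.997, -0.002], [0.997, 0.072, -0.002], [-0.001, -0.002, -1.0]]
contact_force: [-0.3, -0.2, -0.2]
gripper_width: 0.0851
gripper_force: 0.0
```

Emit:
{"api": "servo_tool", "payload": {"moves": [0, 0, 0, 0, 0, 0, 255, 0, 0, 0, 0, 0, 0, 255, 0, 0, 0, 0, 0, 0, 255, 0, 0, 0, 0, 0, 0, 255, 0, 0, 0, 0, 0, 0, 255, 0, 0, 0, 0, 0, 0, 255]}}

```text
time_s: 9.78
eef_pos: [0.3679, 0.3101, 0.0217]
eef_rot: [[-0.074, 0.997, 0.0], [0.997, 0.074, 0.0], [0.0, 0.0, -1.0]]
contact_force: [-2.4, -1.0, 6.9]
gripper_width: 0.0112
gripper_force: 59.7
```

Emit:
{"api": "servo_tool", "payload": {"moves": [0, 0, -1, 0, 0, 0, 255, 0, 0, -3, 0, 0, 0, 255, 0, 0, -5, 0, 0, 0, 255, 0, 0, -5, 0, 0, 0, 255, 0, 0, -4, 0, 0, 0, 255, 0, 0, 0, 0, 0, 0, 255]}}

```text
time_s: 10.52
eef_pos: [0.3689, 0.3108, 0.2045]
eef_rot: [[-0.073, 0.997, 0.004], [0.997, 0.073, 0.003], [0.003, 0.004, -1.0]]
contact_force: [0.4, -0.3, -3.8]
gripper_width: 0.0115
gripper_force: 59.0
```

```bash
python3 - <<'E'
from plan import *
s=bot.sense();print(s["eef_pos"],s["joint_pos"],s["time_s"],s["contact_force"],s["gripper_width"],s["gripper_force"])
snap("wrist","w3",None,1.42)
R=np.array(s["eef_rot"]);p=np.array(s["eef_pos"])
# expected if grip point is at tool (0,0,-.0177) : carrier x = -tool x
for n,q in dict(fr=(72,-32,-21),fl=(72,32,-21),nr=(-48,-32,-21),cutl=(-22,32,-21),cute=(-48,6,-21),bt0=(20,0,21),bt1=(-20,0,21)).items():
    t=np.array([-q[0],q[1],-q[2]-8])/1e3   # guess grip point z = tcp-8mm
    print(n,proj("wrist",p+R@t)*1.42)
E
```

```text
[0.369 0.311 0.204] [ 40.12   10.231  -8.291  71.185  -0.003 125.906] 10.525 [ 0.409 -0.338 -3.77 ] 0.011475813519201905 59.00213956832886
fr [326.749 508.908]
fl [468.33  509.195]
nr [304.353 242.929]
cutl [486.939 314.536]
cute [415.396 242.265]
bt0 [397.242 485.918]
bt1 [397.264 374.266]
```

View pics/w3.png

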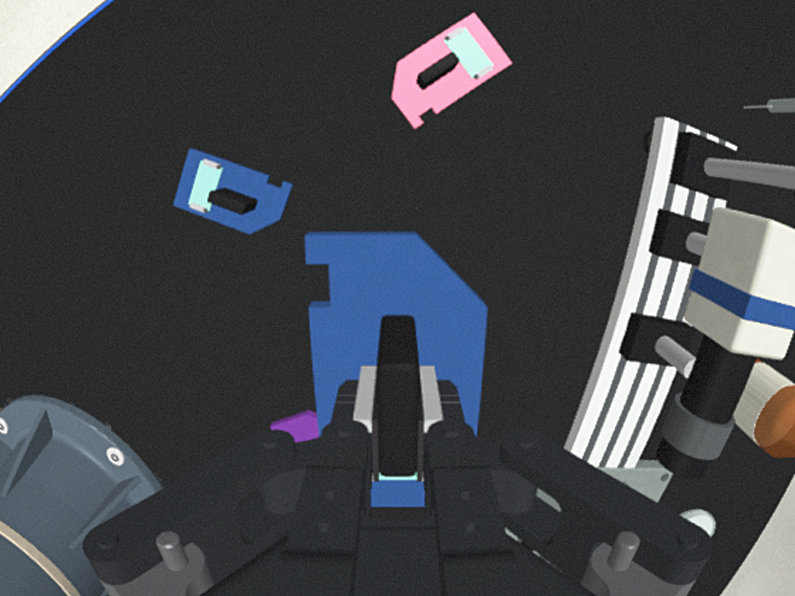

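The carrier is held level and straight. Its rear corners show at (305,235), (415,233) and (487,305), so it sits about 2.5–3 mm toward its -x in the grip. I'm carrying it over the pocket, raised and turned +80.6°.

```bash
python3 - <<'E'
from plan import *
rows([((.5592,.0005,.215),down(85),11),((.5592,.0005,.155),down(85,1.5),3)])
E
```

```text
[-2.94, 1.52, -0.11, 0.01, 0.0, -7.34]
[-3.11, 1.14, -0.12, 0.01, 0.0, -7.34]
[-3.23, 0.73, -0.12, 0.01, 0.0, -7.34]
[-3.29, 0.31, -0.12, 0.01, 0.0, -7.34]
[-3.31, -0.11, -0.12, 0.01, 0.0, -7.34]
[-3.26, -0.53, -0.12, 0.01, 0.0, -7.34]
[-3.17, -0.95, -0.12, 0.01, 0.0, -7.34]
[-3.02, -1.34, -0.12, 0.01, 0.0, -7.34]
[-2.83, -1.72, -0.12, 0.01, 0.0, -7.34]
[-2.58, -2.07, -0.12, 0.01, 0.0, -7.34]
[-2.3, -2.38, -0.11, 0.01, 0.0, -7.34]
--
[-0.0, 0.0, 2.0, -0.0, 0.5, 0.0]
[-0.02, -0.0, 2.0, -0.0, 0.5, 0.0]
[-0.03, -0.0, 2.0, -0.0, 0.5, 0.0]
--
```

Emit:
{"api": "servo_tool", "payload": {"moves": [-2.9, 1.5, -0.3, 0, 0, -7.3, 255, -3.1, 1.1, -0.3, 0, 0, -7.3, 255, -3.2, 0.7, -0.3, 0, 0, -7.3, 255, -3.3, 0.3, -0.1, 0, 0, -7.3, 255, -3.3, -0.1, 0, 0, 0, -7.3, 255, -3.3, -0.5, 0, 0, 0, -7.3, 255, -3.2, -0.95, 0, 0, 0, -7.4, 255, -3.0, -1.3, 0, 0, 0, -7.4, 255]}}

```text
time_s: 11.58
eef_pos: [0.5055, 0.0838, 0.2099]
eef_rot: [[-0.891, 0.453, -0.002], [0.453, 0.891, -0.0], [0.002, -0.001, -1.0]]
contact_force: [-0.2, -0.2, -3.6]
gripper_width: 0.011
gripper_force: 59.0
```

Emit:
{"api": "servo_tool", "payload": {"moves": [-2.8, -1.7, 0, 0, 0, -7.4, 255, -2.6, -2.1, 0, 0, 0, -7.4, 255, -2.3, -2.4, 0, 0, 0, -7.4, 255, 0, 0, 1.5, 0, 0.5, 0, 255, 0, 0, 2, 0, 0.5, 0, 255, 0, 0, 1.5, 0, 0.5, 0, 255, 0, 0, 0, 0, 0, 0, 255]}}

```text
time_s: 12.45
eef_pos: [0.5561, 0.0007, 0.1597]
eef_rot: [[-0.996, 0.087, -0.029], [0.087, 0.996, 0.002], [0.029, -0.0, -1.0]]
contact_force: [0.4, 0.0, -1.9]
gripper_width: 0.0112
gripper_force: 58.9
```

```bash
python3 - <<'E'
from plan import *
s=bot.sense();print(s["eef_pos"],s["eef_rot"],s["joint_pos"],s["time_s"],s["contact_force"],s["gripper_width"])
rows([((.5592,.0005,.150),down(85,1.5),1)])
snap("wrist","w4",(150,120,430,330),2.857)
E
```

```text
[0.556 0.001 0.16 ] [[-0.996  0.087 -0.029]
 [ 0.087  0.996  0.002]
 [ 0.029 -0.    -1.   ]] [-0.001 21.607  0.37  70.43   0.13   4.961] 12.45 [ 0.373  0.011 -1.872] 0.011180907900008039
[-0.34, 0.01, 0.96, -0.02, -0.17, 0.04]
--
```

View pics/w4.png

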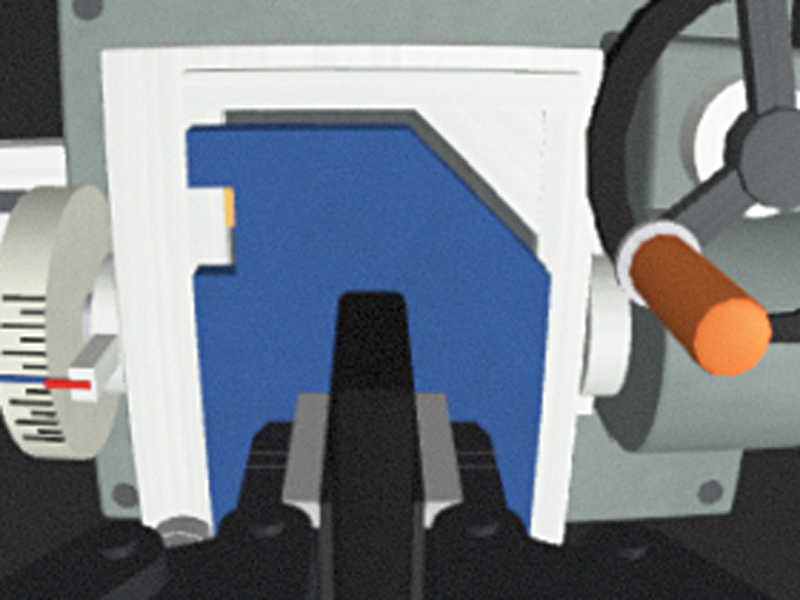

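Hover view: the carrier's cut corner and notch line up with the pocket (the lug shows brass in the notch at (230,210)). The carrier's rear edge is at row 128 and the rim's inner edge at row 110. I'll measure the offset.

```bash
cat > d.py <<'E'
from plan import *
s=bot.sense();z=s["eef_pos"][2];print(s["eef_pos"])
xp=np.array([.9962,-.0872]);yp=np.array([.0872,.9962])
def f(x,y,zz):
    P=atz("wrist",(150+x/2.857-.33,120+y/2.857-.33),zz)[:2];return np.array([P@xp,P@yp])
zc=z-.0112+.001
C={k:f(*v,zc) for k,v in dict(nr=(188,128),cute=(408,128),cutl=(549,272),no1=(188,187),no2=(195,268)).items()}
P={k:f(*v,.1125) for k,v in dict(near=(320,110),cute=(415,110),cutl=(540,245)).items()}
for d in(C,P):
    for k,v in d.items(): print(k,v)
d45=np.array([-1,1])/2**.5
print("carrier cut proj",[C[k]@d45 for k in("cute","cutl")],"pocket cut",[P[k]@d45 for k in("cute","cutl")])
E
python3 d.py
```

```text
[0.557 0.001 0.161]
nr [0.502 0.017]
cute [0.502 0.054]
cutl [0.528 0.08 ]
no1 [0.513 0.017]
no2 [0.527 0.017]
near [0.504 0.037]
cute [0.504 0.057]
cutl [0.533 0.085]
carrier cut proj [np.float64(-0.31686191151294146), np.float64(-0.31690569034635263)] pocket cut [np.float64(-0.3159333535680424), np.float64(-0.31700752289241646)]
```

Emit:
{"api": "servo_tool", "payload": {"moves": [-0.25, 0.1, 0.6, 0, 0, 0, 255, -0.25, 0.07, 0.7, 0, 0, 0, 255, 0, 0, 0.5, 0, 0, 0, 255, 0, 0, 0, 0, 0, 0, 255]}}

```text
time_s: 13.0
eef_pos: [0.5616, 0.0014, 0.1428]
eef_rot: [[-0.996, 0.087, -0.027], [0.087, 0.996, 0.002], [0.027, -0.0, -1.0]]
contact_force: [0.1, -0.8, -2.8]
gripper_width: 0.0111
gripper_force: 58.9
```

```bash
python3 - <<'E'
from plan import *
s=bot.sense();print(s["eef_pos"],s["eef_rot"],s["contact_force"])
snap("wrist","w5",(150,120,430,330),2.857)
E
```

```text
[0.562 0.001 0.143] [[-0.996  0.087 -0.027]
 [ 0.087  0.996  0.002]
 [ 0.027 -0.    -1.   ]] [ 0.112 -0.839 -2.753]
```

View pics/w5.png

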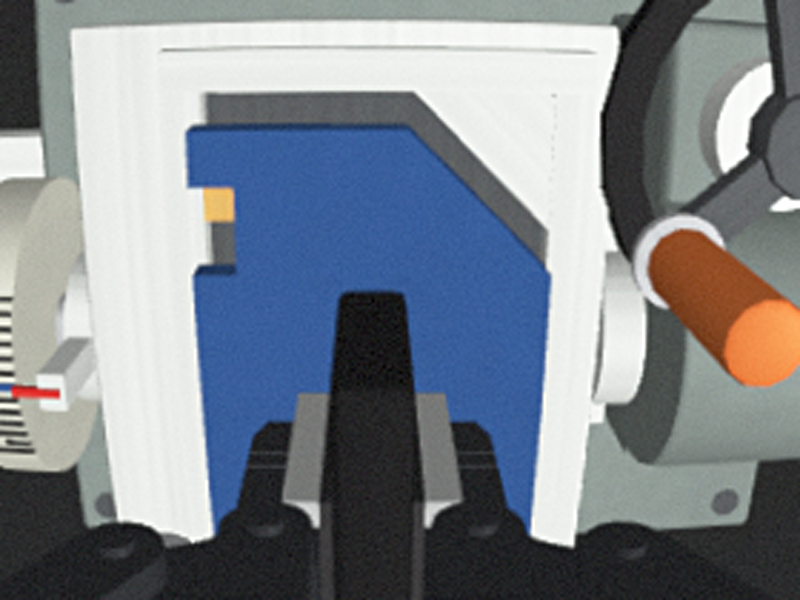

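```bash
cat > e.py <<'E'
exec(open('d.py').read().split("C={")[0])
C={k:f(*v,zc)*1e3 for k,v in dict(nr=(188,128),cute=(408,128),cutl=(549,272)).items()}
c=np.array([C["nr"]-[-60,-32],C["cute"]-[-60,6],C["cutl"]-[-34,32]])
P=[f(415,92,.1125)*1e3-[-62,6.8],f(547,232,.1125)*1e3-[-34.8,34],f(206,95,.1055)*1e3-[-62,-34]]
print(c,np.array(P),np.mean(P,0)-c.mean(0))
E
python3 e.py
```

```text
[0.562 0.001 0.143]
[[567.176  50.263]
 [567.452  49.645]
 [566.794  48.9  ]] [[565.473  50.928]
 [565.596  50.178]
 [566.488  50.647]] [-1.288  0.982]
```

Emit:
{"api": "servo_tool", "payload": {"moves": [0.06, 0.1, 0.4, 0, 0, 0, 255, 0, 0, 0.4, 0, 0, 0, 255, 0, 0, 0.3, 0, 0, 0, 255, 0, 0, 0.15, 0, 0, 0, 255, 0, 0, 0.1, 0, 0, 0, 255]}}

```text
time_s: 13.68
eef_pos: [0.561, 0.0025, 0.1296]
eef_rot: [[-0.996, 0.087, -0.026], [0.087, 0.996, 0.002], [0.026, -0.0, -1.0]]
contact_force: [-0.6, 0.0, -2.1]
gripper_width: 0.0108
gripper_force: 58.9
```

Emit:
{"api": "servo_tool", "payload": {"moves": [0, 0, 0.1, 0, 0, 0, 255, 0, 0, 0.1, 0, 0, 0, 255, 0, 0, 0, 0, 0, 0, 255]}}

```text
time_s: 14.05
eef_pos: [0.5609, 0.0025, 0.1277]
eef_rot: [[-0.996, 0.087, -0.026], [0.087, 0.996, 0.002], [0.026, -0.0, -1.0]]
contact_force: [0.2, 0.2, -3.1]
gripper_width: 0.0109
gripper_force: 58.9
```

Emit:
{"api": "servo_tool", "payload": {"moves": [0, 0, 0.1, 0, 0, 0, 255, 0, 0, 0.08, 0, 0, 0, 255, 0, 0, 0, 0, 0, 0, 255]}}

```text
time_s: 14.42
eef_pos: [0.5609, 0.0025, 0.1259]
eef_rot: [[-0.996, 0.087, -0.026], [0.087, 0.996, 0.002], [0.026, -0.0, -1.0]]
contact_force: [0.5, 0.3, -1.9]
gripper_width: 0.0109
gripper_force: 59.2
```

Emit:
{"api": "servo_tool", "payload": {"moves": [0, 0, 0.05, 0, 0, 0, 255, 0, 0, 0.05, 0, 0, 0, 255, 0, 0, 0, 0, 0, 0, 255]}}

```text
time_s: 14.8
eef_pos: [0.561, 0.0025, 0.1259]
eef_rot: [[-0.996, 0.087, -0.025], [0.087, 0.996, 0.002], [0.025, 0.0, -1.0]]
contact_force: [-5.3, -0.4, 13.5]
gripper_width: 0.0111
gripper_force: 61.4
```

It made contact at TCP z = 0.1259, where the seated height of 0.1255 was expected. I'm releasing with a partial opening and going up.

Emit:
{"api": "servo_tool", "payload": {"moves": [0, 0, -0.05, 0, 0, 0, 255, 0, 0, 0, 0, 0, 0, 130, 0, 0, 0, 0, 0, 0, 130, 0, 0, 0, 0, 0, 0, 130, 0, 0, -2, 0, 0, 0, 130, 0, 0, -3, 0, 0, 0, 130, 0, 0, -3, 0, 0, 0, 130, 0, 0, 0, 0, 0, 0, 130]}}

```text
time_s: 15.8
eef_pos: [0.5641, 0.0024, 0.2074]
eef_rot: [[-0.996, 0.087, -0.023], [0.087, 0.996, 0.002], [0.023, 0.0, -1.0]]
contact_force: [0.0, 0.7, -1.1]
gripper_width: 0.0424
gripper_force: 0.0
```

```bash
python3 - <<'E'
from plan import *
s=bot.sense();print(s["eef_pos"],s["time_s"],s["gripper_width"])
snap("wrist","w6",(150,120,430,330),2.857)
for l,z in (("clamp_knob",.144),("carrier_grip",.135)):
    r=bot.look_for(l,"wrist");print(l,[(x["xy"],x["score"],atz("wrist",x["xy"],z)) for x in r[:2]])
kx=np.array([.6838,-.0544,.1301])
rows([((.6838,-.0544,.2),down(-3.15),10)])
E
```

```text
[0.564 0.002 0.207] 15.8 0.042388420118982494
clamp_knob [([234.3, 345.0], 0.52, array([ 0.659, -0.044,  0.144]))]
carrier_grip [([339.9, 2.0], 0.68, array([0.411, 0.055, 0.135]))]
[-1.26, -0.46, 0.01, -0.12, -0.12, 8.82]
[-1.31, -0.26, 0.01, -0.12, -0.12, 8.82]
[-1.34, -0.06, 0.02, -0.12, -0.12, 8.82]
[-1.33, 0.15, 0.02, -0.12, -0.12, 8.82]
[-1.29, 0.35, 0.02, -0.12, -0.12, 8.82]
[-1.22, 0.54, 0.03, -0.12, -0.12, 8.82]
[-1.12, 0.72, 0.03, -0.12, -0.12, 8.82]
[-1.0, 0.89, 0.03, -0.12, -0.12, 8.82]
[-0.85, 1.03, 0.04, -0.12, -0.12, 8.82]
[-0.68, 1.15, 0.04, -0.12, -0.12, 8.82]
--
```

View pics/w6.png

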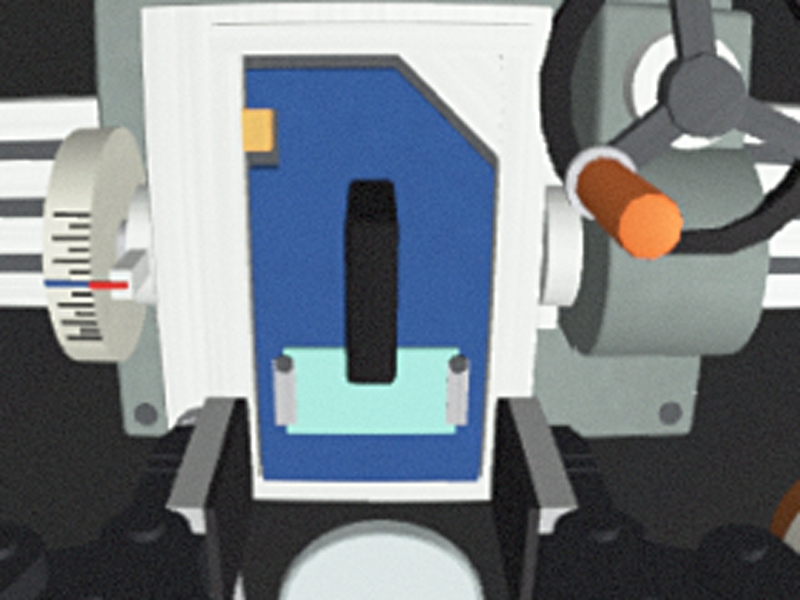

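The carrier is seated flat: even outline, the brass lug in the notch at (258,130), and the cut corner matched. Next I go back to the knob to shut the clamp.

Emit:
{"api": "servo_tool", "payload": {"moves": [-1.6, -0.6, 0, -0.1, -0.1, 10.5, 130, -1.6, -0.3, 0, -0.1, -0.1, 10.5, 130, -1.6, 0, 0, -0.1, -0.1, 10.5, 130, -1.6, 0.3, 0, -0.1, -0.1, 10.5, 130, -1.5, 0.6, 0, -0.1, -0.1, 10.5, 130, -1.4, 0.9, 0, -0.1, -0.1, 10.5, 130, -1.2, 1.1, 0, -0.1, -0.1, 10.5, 130, -1.0, 1.3, 0, -0.1, -0.1, 10.5, 130]}}

```text
time_s: 16.95
eef_pos: [0.6812, -0.0546, 0.2017]
eef_rot: [[-0.012, 1.0, -0.01], [1.0, 0.012, 0.002], [0.002, -0.01, -1.0]]
contact_force: [0.5, 0.4, -0.5]
gripper_width: 0.0418
gripper_force: 0.0
```

```bash
python3 - <<'E'
from plan import *
s=bot.sense();print(s["eef_pos"],s["joint_pos"])
rows([((.6838,-.0544,.2),down(-3.15),1),((.6838,-.0544,.130),down(-3.15),4)])
im=np.array(bot.read_camera("wrist"));h=cv2.cvtColor(im,cv2.COLOR_RGB2HSV);m=((h[...,0]<5)|(h[...,0]>176))&(h[...,1]>150)&(h[...,2]>80)
k,l,st,ce=cv2.connectedComponentsWithStats(m.astype(np.uint8));i=1+np.argsort(-st[1:,4])[:3];print(st[i],ce[i],[atz("wrist",c,.144) for c in ce[i]],proj("wrist",(.6838,-.0544,.144)))
E
```

```text
[ 0.681 -0.055  0.202] [-4.604 36.638 30.436 84.37   0.052 84.735]
[0.01, 0.26, 0.16, -0.57, -0.09, 3.81]
--
[-0.0, -0.0, 1.75, -0.0, -0.0, -0.0]
[-0.0, -0.0, 1.75, -0.0, -0.0, -0.0]
[-0.0, -0.0, 1.75, -0.0, -0.0, -0.0]
[-0.0, -0.0, 1.75, -0.0, -0.0, -0.0]
--
[[276 212  23  39 691]
 [130 227   3  13  24]] [[285.967 231.906]
 [130.667 233.667]] [array([ 0.686, -0.057,  0.144]), array([ 0.575, -0.06 ,  0.144])] [282.014 228.855]
```

Knob confirmed within 3 mm. I'm going down to close on it.

Emit:
{"api": "servo_tool", "payload": {"moves": [0, 0.3, 0.2, -0.6, -0.1, 3.8, 130, 0, 0, 1.75, 0, 0, 0, 130, 0, 0, 1.75, 0, 0, 0, 130, 0, 0, 1.75, 0, 0, 0, 130, 0, 0, 1.75, 0, 0, 0, 130, 0, 0, 0, 0, 0, 0, 255, 0, 0, 0, 0, 0, 0, 255, 0, 0, 0, 0, 0, 0, 255], "newtons": 40}}

```text
time_s: 18.0
eef_pos: [0.6846, -0.0542, 0.1308]
eef_rot: [[0.048, 0.999, 0.003], [0.999, -0.048, -0.0], [-0.0, 0.003, -1.0]]
contact_force: [6.5, -1.7, -10.0]
gripper_width: 0.0124
gripper_force: 40.6
```

```bash
python3 - <<'E'
from plan import *
s=bot.sense();print(s["gripper_width"],s["gripper_force"],s["contact_force"])
k=np.array(s["eef_pos"]);R=np.array(s["eef_rot"]);print(k)
xp=np.array([.9962,-.0872,-.026]);yp=np.array([.0872,.9962,0]);pv=np.array([.614,-.052,0])
d=k-pv;a0=np.arctan2(d[:2]@xp[:2],d[:2]@yp[:2]);print(a0,np.hypot(*d[:2]));
pv=k-.07*(np.sin(a0)*xp+np.cos(a0)*yp)
w=[]
for i in range(1,11):
    a=a0+(-.04-a0)*i/10
    w.append((pv+.07*(np.sin(a)*xp+np.cos(a)*yp),R@Ro.from_rotvec([0,0,a-a0]).as_matrix(),1))
rows(w)
E
```

```text
0.012440670461856825 40.63378930091858 [  6.543  -1.698 -10.036]
[ 0.685 -0.054  0.131]
1.515048544239876 0.07061914256754077
[1.08, -0.1, -0.0, 0.0, 0.0, -8.91]
--
[1.08, -0.1, -0.01, -0.0, 0.0, -8.91]
--
[1.08, -0.1, -0.01, 0.0, -0.0, -8.91]
--
[1.08, -0.1, -0.02, -0.0, 0.0, -8.91]
--
[1.08, -0.1, -0.02, 0.0, -0.0, -8.91]
--
[1.08, -0.1, -0.02, 0.0, -0.0, -8.91]
--
[1.08, -0.1, -0.03, -0.0, -0.0, -8.91]
--
[1.08, -0.1, -0.03, -0.0, -0.0, -8.91]
--
[1.08, -0.1, -0.03, 0.0, 0.0, -8.91]
--
[1.08, -0.1, -0.03, -0.0, 0.0, -8.91]
--
```

Emit:
{"api": "servo_tool", "payload": {"moves": [1.08, -0.1, 0, 0, 0, -8.9, 255, 1.08, -0.1, -0.01, 0, 0, -8.9, 255, 1.08, -0.1, -0.01, 0, 0, -8.9, 255, 1.08, -0.1, -0.02, 0, 0, -8.9, 255, 1.08, -0.1, -0.02, 0, 0, -8.9, 255, 1.08, -0.1, -0.02, 0, 0, -8.9, 255, 1.08, -0.1, -0.03, 0, 0, -8.9, 255, 1.08, -0.1, -0.03, 0, 0, -8.9, 255]}}

```text
time_s: 19.0
eef_pos: [0.6384, 0.0133, 0.132]
eef_rot: [[-0.932, 0.362, 0.001], [0.362, 0.932, -0.001], [-0.001, -0.001, -1.0]]
contact_force: [-1.4, -6.5, -8.8]
gripper_width: 0.0129
gripper_force: 39.0
```

Emit:
{"api": "servo_tool", "payload": {"moves": [1.0, -0.1, -0.03, 0, 0, -8.9, 255, 0.8, -0.05, 0, 0, 0, -6, 255, 0, 0, 0, 0, 0, 0, 255]}}

```text
time_s: 19.38
eef_pos: [0.621, 0.0171, 0.1325]
eef_rot: [[-0.993, 0.115, 0.002], [0.115, 0.993, -0.001], [-0.002, -0.001, -1.0]]
contact_force: [0.0, -5.5, -7.2]
gripper_width: 0.0127
gripper_force: 39.7
```

Emit:
{"api": "servo_tool", "payload": {"moves": [0.15, 0, 0, 0, 0, -1, 255, 0.15, 0, 0, 0, 0, 0, 255, 0.15, 0, 0, 0, 0, 0, 255, 0, 0, 0, 0, 0, 0, 255]}}

```text
time_s: 19.88
eef_pos: [0.6201, 0.0171, 0.1329]
eef_rot: [[-0.995, 0.1, 0.008], [0.1, 0.995, -0.002], [-0.008, -0.001, -1.0]]
contact_force: [21.9, -7.4, -17.2]
gripper_width: 0.0125
gripper_force: 39.5
```

The clamp is hard against its stop (22 N reaction). I'm easing off, releasing and rising.

Emit:
{"api": "servo_tool", "payload": {"moves": [-0.3, 0, 0, 0, 0, 0, 255, 0, 0, 0, 0, 0, 0, 120, 0, 0, 0, 0, 0, 0, 120, 0, 0, 0, 0, 0, 0, 120, 0, 0, -2, 0, 0, 0, 120, 0, 0, -3, 0, 0, 0, 120, 0, 0, -3, 0, 0, 0, 120, 0, 0, 0, 0, 0, 0, 120]}}

```text
time_s: 20.88
eef_pos: [0.6211, 0.0178, 0.215]
eef_rot: [[-0.995, 0.099, 0.007], [0.099, 0.995, 0.0], [-0.006, 0.001, -1.0]]
contact_force: [1.1, -0.7, -0.6]
gripper_width: 0.0452
gripper_force: 0.0
```

```bash
python3 - <<'E'
from plan import *
s=bot.sense();print(s["eef_pos"],s["joint_pos"],s["time_s"])
snap("wrist","w7",None,1.42)
rows([((.5443,.0684,.205),down(-5),9)])
E
```

```text
[0.621 0.018 0.215] [ 1.65  26.895 16.365 79.098 -0.011  7.33 ] 20.875
[0.9, 0.48, 0.09, 0.02, 0.02, 9.92]
[0.97, 0.31, 0.09, 0.02, 0.02, 9.92]
[1.01, 0.14, 0.09, 0.02, 0.02, 9.92]
[1.02, -0.03, 0.09, 0.02, 0.02, 9.92]
[1.0, -0.21, 0.09, 0.02, 0.02, 9.92]
[0.94, -0.38, 0.09, 0.02, 0.02, 9.92]
[0.87, -0.53, 0.09, 0.02, 0.02, 9.92]
[0.76, -0.67, 0.09, 0.02, 0.02, 9.92]
[0.63, -0.8, 0.09, 0.02, 0.02, 9.92]
--
```

View pics/w7.png

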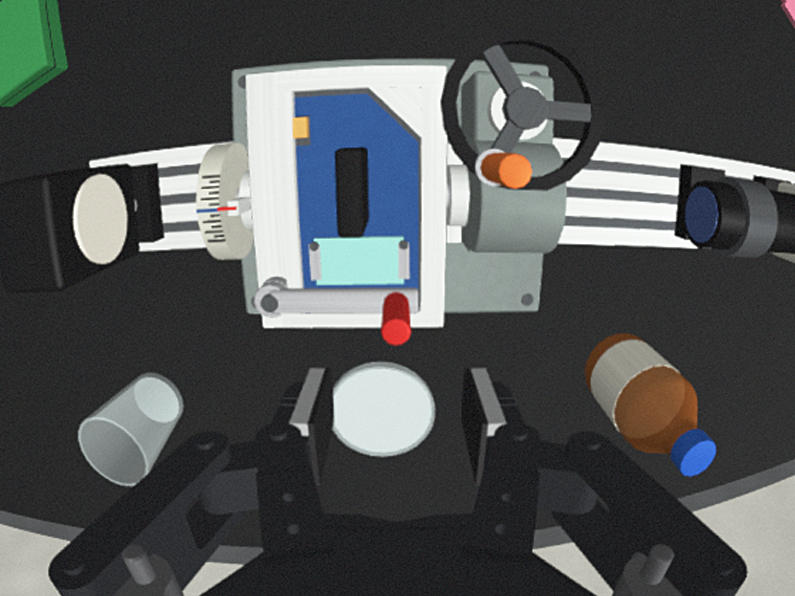

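The clamp arm lies straight across the far end, over the carrier (pivot (270,300), knob (396,318)). I'm moving to the crank handle now.

Emit:
{"api": "servo_tool", "payload": {"moves": [1.0, 0.55, 0.1, 0, 0, 10.5, 120, 1.1, 0.35, 0.1, 0, 0, 10.5, 120, 1.15, 0.15, 0.1, 0, 0, 10.5, 120, 1.15, -0.05, 0.1, 0, 0, 10.5, 120, 1.15, -0.25, 0.1, 0, 0, 10.5, 120, 1.1, -0.45, 0.1, 0, 0, 10.5, 120, 0.95, -0.65, 0.1, 0, 0, 10.5, 120, 0.6, -0.6, 0.1, 0, 0, 10.5, 120]}}

```text
time_s: 21.92
eef_pos: [0.5453, 0.0689, 0.2033]
eef_rot: [[0.0, 1.0, 0.001], [1.0, -0.0, -0.0], [-0.0, 0.001, -1.0]]
contact_force: [-0.0, 0.3, -0.7]
gripper_width: 0.0454
gripper_force: 0.0
```

```bash
python3 - <<'E'
from plan import *
s=bot.sense();print(s["eef_pos"],s["joint_pos"])
im=np.array(bot.read_camera("wrist"));h=cv2.cvtColor(im,cv2.COLOR_RGB2HSV);m=(h[...,0]>=7)&(h[...,0]<=18)&(h[...,1]>150)&(h[...,2]>90)
k,l,st,ce=cv2.connectedComponentsWithStats(m.astype(np.uint8));i=1+np.argsort(-st[1:,4])[:3]
for j in i: print(st[j],ce[j],atz("wrist",ce[j],.143))
print(proj("wrist",(.5443,.0684,.143)))
rows([((.5443,.0684,.205),down(-5),1),((.5443,.0684,.131),down(-5),4)])
E
```

```text
[0.545 0.069 0.203] [ 7.218 18.385  2.164 73.727 -0.027 97.242]
[ 461   22   63   71 2878] [491.535  54.659] [0.697 0.196 0.143]
[280 198  25  41 813] [291.615 218.952] [0.553 0.076 0.143]
[429  39  16  49 184] [434.223  65.94 ] [0.648 0.181 0.143]
[278.132 229.604]
[-0.09, -0.04, -0.17, 0.04, 0.01, 4.4]
--
[0.0, -0.0, 1.85, -0.0, -0.0, -0.0]
[0.0, -0.0, 1.85, -0.0, -0.0, -0.0]
[0.0, -0.0, 1.85, -0.0, -0.0, -0.0]
[0.0, -0.0, 1.85, -0.0, -0.0, -0.0]
--
```

```bash
python3 - <<'E'
from h import *
np.set_printoptions(precision=4,suppress=True)
for cam in("top","scene","wrist"):
    im=np.array(bot.read_camera(cam));h=cv2.cvtColor(im,cv2.COLOR_RGB2HSV);m=(h[...,0]>=7)&(h[...,0]<=18)&(h[...,1]>150)&(h[...,2]>60)
    k,l,st,ce=cv2.connectedComponentsWithStats(m.astype(np.uint8))
    for j in range(1,k):
        if st[j,4]>25:
            P=atz(cam,ce[j],.14)
            if abs(P[0]-.545)<.05 and abs(P[1]-.07)<.05: print(cam,st[j],ce[j],P[:2])
    for z in(.116,.139,.162): print(z,proj(cam,(.5443,.0684,z)),proj(cam,(.552,.075,z)))
E
```

```text
0.116 [292.6878 196.2444] [290.4724 192.7865]
0.139 [292.891  193.9015] [290.6249 190.369 ]
0.162 [293.1038 191.4492] [290.7844 187.8389]
scene [267 206   8  17 105] [270.3714 213.9048] [0.5546 0.0789]
0.116 [272.1977 215.6704] [270.694  219.0064]
0.139 [272.0893 209.1826] [270.5533 212.5406]
0.162 [271.9763 202.4191] [270.4065 205.7978]
wrist [280 198  25  41 804] [291.1803 218.6604] [0.5544 0.0743]
0.116 [276.4442 215.3106] [286.8739 206.996 ]
0.139 [276.1479 226.1495] [287.6103 217.1143]
0.162 [275.7911 239.3139] [288.5018 229.4519]
```

The scene and wrist cameras both show the handle now at about (0.554, 0.077), so it was nudged by about 0.3 rad earlier. I'm using the new position.

Emit:
{"api": "servo_tool", "payload": {"moves": [0.8, 0.9, 0, 0, 0, 4.5, 120, 0, 0, 1.8, 0, 0, 0, 120, 0, 0, 1.8, 0, 0, 0, 120, 0, 0, 1.8, 0, 0, 0, 120, 0, 0, 1.8, 0, 0, 0, 120, 0, 0, 0, 0, 0, 0, 255, 0, 0, 0, 0, 0, 0, 255, 0, 0, 0, 0, 0, 0, 255], "newtons": 50}}

```text
time_s: 23.12
eef_pos: [0.5552, 0.0767, 0.1326]
eef_rot: [[0.072, 0.997, 0.002], [0.997, -0.072, -0.0], [-0.0, 0.002, -1.0]]
contact_force: [-2.9, 0.0, -3.3]
gripper_width: 0.0144
gripper_force: 48.8
```

```bash
cat > cr.py <<'E'
from plan import *
import sys
s=bot.sense();k=np.array(s["eef_pos"]);R=np.array(s["eef_rot"]);print(k,s["gripper_width"],s["gripper_force"],s["contact_force"],s["time_s"])
ax=np.array([.5225,.0972]) if len(sys.argv)<2 else np.array(eval(sys.argv[1]))
xp=np.array([.9962,-.0872]);yp=np.array([.0872,.9962])
d=k[:2]-ax;a0=np.arctan2(d@xp,d@yp);print("r",np.hypot(*d),"angle",a0%(2*np.pi))
n=int(sys.argv[2]) if len(sys.argv)>2 else 8; st=float(sys.argv[3]) if len(sys.argv)>3 else np.pi/8
w=[];
for i in range(1,n+1):
    a=a0+st*i;q=ax+.038*(np.sin(a)*xp+np.cos(a)*yp);w.append(((*q,k[2]),R,1))
rows(w)
E
python3 cr.py
```

```text
[0.555 0.077 0.133] 0.01435217350214238 48.827953934669495 [-2.917  0.031 -3.331] 23.125
r 0.038607904372893305 angle 2.0438975192946565
[-1.12, -0.99, -0.0, 0.0, 0.0, 0.0]
--
[-0.7, -1.31, -0.0, 0.0, 0.0, 0.0]
--
[-0.15, -1.48, -0.0, 0.0, 0.0, 0.0]
--
[0.43, -1.42, -0.0, 0.0, 0.0, 0.0]
--
[0.94, -1.15, -0.0, 0.0, 0.0, 0.0]
--
[1.31, -0.7, -0.0, 0.0, 0.0, 0.0]
--
[1.48, -0.15, -0.0, 0.0, 0.0, 0.0]
--
[1.42, 0.43, 0.0, 0.0, 0.0, 0.0]
--
```

Emit:
{"api": "servo_tool", "payload": {"moves": [-1.1, -1.0, 0, 0, 0, 0, 255, -0.7, -1.3, 0, 0, 0, 0, 255, -0.15, -1.48, 0, 0, 0, 0, 255, 0.43, -1.42, 0, 0, 0, 0, 255]}}

```text
time_s: 23.62
eef_pos: [0.5015, 0.0633, 0.1326]
eef_rot: [[0.074, 0.997, 0.002], [0.997, -0.074, -0.004], [-0.004, 0.003, -1.0]]
contact_force: [-2.4, -5.0, 0.8]
gripper_width: 0.0142
gripper_force: 50.1
```

```bash
python3 cr.py
```

```text
[0.502 0.063 0.133] 0.01417946573926324 50.068849325180054 [-2.38  -5.016  0.757] 23.625
r 0.039866129019101006 angle 3.607756238675821
[1.09, -1.07, -0.01, 0.0, 0.0, 0.0]
--
[1.3, -0.71, -0.01, 0.0, 0.0, 0.0]
--
[1.47, -0.16, -0.01, 0.0, 0.0, 0.0]
--
[1.42, 0.41, -0.0, 0.0, 0.0, 0.0]
--
[1.16, 0.93, -0.0, 0.0, 0.0, 0.0]
--
[0.71, 1.3, 0.0, 0.0, 0.0, 0.0]
--
[0.16, 1.47, 0.0, 0.0, 0.0, 0.0]
--
[-0.41, 1.42, 0.01, 0.0, 0.0, 0.0]
--
```

Emit:
{"api": "servo_tool", "payload": {"moves": [1.09, -1.07, 0, 0, 0, 0, 255, 1.3, -0.71, 0, 0, 0, 0, 255, 1.47, -0.16, 0, 0, 0, 0, 255, 1.42, 0.41, 0, 0, 0, 0, 255, 1.16, 0.93, 0, 0, 0, 0, 255, 0.71, 1.3, 0, 0, 0, 0, 255, 0.16, 1.47, 0, 0, 0, 0, 255, -0.41, 1.42, 0, 0, 0, 0, 255]}}

```text
time_s: 24.62
eef_pos: [0.5427, 0.1285, 0.1322]
eef_rot: [[0.074, 0.997, 0.0], [0.997, -0.074, -0.007], [-0.007, 0.001, -1.0]]
contact_force: [-18.9, -29.1, 13.3]
gripper_width: 0.0139
gripper_force: 52.4
```

```bash
python3 cr.py "[.522,.0965]"
```

```text
[0.543 0.129 0.132] 0.013886654720694336 52.3658949136734 [-18.878 -29.094  13.342] 24.625
r 0.03813024298437135 angle 0.4870636135556085
[-0.96, 1.13, 0.01, 0.0, 0.0, 0.0]
--
[-1.31, 0.69, 0.01, 0.0, 0.0, 0.0]
--
[-1.48, 0.13, 0.01, 0.0, 0.0, 0.0]
--
[-1.41, -0.44, 0.01, 0.0, 0.0, 0.0]
--
[-1.14, -0.95, 0.01, 0.0, 0.0, 0.0]
--
[-0.69, -1.31, 0.0, 0.0, 0.0, 0.0]
--
[-0.13, -1.48, -0.0, 0.0, 0.0, 0.0]
--
[0.44, -1.41, -0.0, 0.0, 0.0, 0.0]
--
```

```bash
sed -i 's/^rows(w)/F=np.array(s["contact_force"]);rows(w,(k-F\/6000,R))/; s/k\[2\]),R,1/.1325),R,1/' cr.py; python3 cr.py "[.5217,.096]"
```

```text
[0.543 0.129 0.132] 0.013886654720694336 52.3658949136734 [-18.878 -29.094  13.342] 24.625
r 0.038713007145186405 angle 0.48655229371043446
[-1.52, 0.83, -0.24, 0.0, 0.0, 0.0]
--
[-1.31, 0.69, 0.01, 0.0, 0.0, 0.0]
--
[-1.48, 0.13, 0.01, 0.0, 0.0, 0.0]
--
[-1.42, -0.44, 0.01, 0.0, 0.0, 0.0]
--
[-1.14, -0.95, 0.01, 0.0, 0.0, 0.0]
--
[-0.69, -1.31, 0.0, 0.0, 0.0, 0.0]
--
[-0.13, -1.48, -0.0, 0.0, 0.0, 0.0]
--
[0.44, -1.42, -0.0, 0.0, 0.0, 0.0]
--
```

Emit:
{"api": "servo_tool", "payload": {"moves": [-1.5, 0.83, -0.15, 0, 0, 0, 255, -1.31, 0.69, 0, 0, 0, 0, 255, -1.48, 0.13, 0, 0, 0, 0, 255, -1.42, -0.44, 0, 0, 0, 0, 255]}}

```text
time_s: 25.12
eef_pos: [0.5525, 0.0729, 0.1331]
eef_rot: [[0.073, 0.997, 0.003], [0.997, -0.073, -0.001], [-0.001, 0.004, -1.0]]
contact_force: [2.7, -0.2, -15.2]
gripper_width: 0.0143
gripper_force: 51.0
```

```bash
python3 cr.py "[.5217,.096]"
```

```text
[0.552 0.073 0.133] 0.01427104246390487 50.958715081214905 [  2.674  -0.197 -15.181] 25.125
r 0.0384589886728725 angle 2.127476687592095
[-1.04, -1.02, 0.31, 0.0, 0.0, 0.0]
--
[-0.59, -1.36, -0.0, 0.0, 0.0, 0.0]
--
[-0.03, -1.48, -0.01, 0.0, 0.0, 0.0]
--
[0.54, -1.38, -0.01, 0.0, 0.0, 0.0]
--
[1.03, -1.07, -0.0, 0.0, 0.0, 0.0]
--
[1.36, -0.59, -0.0, 0.0, 0.0, 0.0]
--
[1.48, -0.03, -0.0, 0.0, 0.0, 0.0]
--
[1.38, 0.54, 0.0, 0.0, 0.0, 0.0]
--
```

Emit:
{"api": "servo_tool", "payload": {"moves": [-1.04, -1.02, 0.15, 0, 0, 0, 255, -0.59, -1.36, 0, 0, 0, 0, 255, -0.03, -1.48, 0, 0, 0, 0, 255, 0.54, -1.38, 0, 0, 0, 0, 255, 1.03, -1.07, 0, 0, 0, 0, 255, 1.36, -0.59, 0, 0, 0, 0, 255]}}

```text
time_s: 25.88
eef_pos: [0.4835, 0.0919, 0.1328]
eef_rot: [[0.073, 0.997, 0.004], [0.997, -0.073, -0.0], [0.0, 0.004, -1.0]]
contact_force: [8.2, -0.4, -3.0]
gripper_width: 0.0139
gripper_force: 52.3
```

```bash
python3 cr.py "[.5217,.096]"
```

```text
[0.484 0.092 0.133] 0.013852605603043683 52.3388671875 [ 8.211 -0.446 -2.979] 25.875
r 0.03837766601598345 angle 4.5169713259475825
[1.49, 0.2, 0.08, 0.0, 0.0, 0.0]
--
[1.36, 0.59, 0.0, 0.0, 0.0, 0.0]
--
[1.03, 1.06, 0.0, 0.0, 0.0, 0.0]
--
[0.55, 1.38, 0.01, 0.0, 0.0, 0.0]
--
[-0.02, 1.48, 0.01, 0.0, 0.0, 0.0]
--
[-0.59, 1.36, 0.0, 0.0, 0.0, 0.0]
--
[-1.06, 1.03, 0.0, 0.0, 0.0, 0.0]
--
[-1.38, 0.55, 0.0, 0.0, 0.0, 0.0]
--
```

Emit:
{"api": "servo_tool", "payload": {"moves": [1.49, 0.2, 0, 0, 0, 0, 255, 1.36, 0.59, 0, 0, 0, 0, 255, 1.03, 1.06, 0, 0, 0, 0, 255, 0.55, 1.38, 0, 0, 0, 0, 255, -0.02, 1.48, 0, 0, 0, 0, 255, -0.59, 1.36, 0, 0, 0, 0, 255]}}

```text
time_s: 26.62
eef_pos: [0.5471, 0.1242, 0.1325]
eef_rot: [[0.073, 0.997, 0.002], [0.997, -0.073, -0.003], [-0.003, 0.002, -1.0]]
contact_force: [-14.6, -16.0, 17.4]
gripper_width: 0.0138
gripper_force: 54.5
```

```bash
python3 cr.py "[.5217,.096]"
```

```text
[0.547 0.124 0.132] 0.013818576816784682 54.51281547546387 [-14.575 -15.982  17.44 ] 26.625
r 0.03800272657298047 angle 0.6460387046080828
[-1.4, 0.75, -0.29, 0.0, 0.0, 0.0]
--
[-1.41, 0.47, 0.0, 0.0, 0.0, 0.0]
--
[-1.48, -0.11, 0.0, 0.0, 0.0, 0.0]
--
[-1.33, -0.66, 0.0, 0.0, 0.0, 0.0]
--
[-0.97, -1.12, 0.0, 0.0, 0.0, 0.0]
--
[-0.47, -1.41, -0.0, 0.0, 0.0, 0.0]
--
[0.11, -1.48, -0.0, 0.0, 0.0, 0.0]
--
[0.66, -1.33, -0.0, 0.0, 0.0, 0.0]
--
```

Emit:
{"api": "servo_tool", "payload": {"moves": [-1.4, 0.75, -0.15, 0, 0, 0, 255, -1.41, 0.47, 0, 0, 0, 0, 255, -1.48, -0.11, 0, 0, 0, 0, 255, -1.33, -0.66, 0, 0, 0, 0, 255, -0.97, -1.12, 0, 0, 0, 0, 255, 0, 0, 0, 0, 0, 0, 255]}}

```text
time_s: 27.38
eef_pos: [0.5345, 0.0594, 0.133]
eef_rot: [[0.074, 0.997, 0.001], [0.997, -0.074, -0.001], [-0.001, 0.001, -1.0]]
contact_force: [0.9, -3.7, -14.3]
gripper_width: 0.0146
gripper_force: 51.2
```

```bash
python3 cr.py "[.5217,.096]" 2 .26
```

```text
[0.534 0.059 0.133] 0.014556639427341356 51.20490252971649 [  0.871  -3.675 -14.284] 27.375
r 0.038792495126133295 angle 2.7189842123597936
[-0.26, -0.96, 0.29, 0.0, 0.0, 0.0]
--
[-0.02, -0.99, -0.0, 0.0, 0.0, 0.0]
--
```

```bash
python3 - <<'E'
import numpy as np
from scipy.optimize import least_squares as L
P=np.array([(.5345,.0594),(.5471,.1242),(.4835,.0919),(.5525,.0729),(.5427,.1285),(.5552,.0767),(.5015,.0633)])
r=L(lambda q:np.hypot(*(P-q[:2]).T)-q[2],[.52,.096,.038]);print(r.x,r.fun)
E
python3 cr.py "[.5217,.096]" 2 .211
```

```text
[0.52176789 0.09582073 0.0384387 ] [ 1.43367693e-04 -3.97945795e-04  2.95128205e-05 -1.00438092e-04
  3.69651608e-04  7.50404496e-05 -1.19188597e-04]
[0.534 0.059 0.133] 0.014556639427341356 51.20490252971649 [  0.871  -3.675 -14.284] 27.375
r 0.038792495126133295 angle 2.7189842123597936
[-0.23, -0.78, 0.29, 0.0, 0.0, 0.0]
--
[-0.07, -0.8, -0.0, 0.0, 0.0, 0.0]
--
```

Emit:
{"api": "servo_tool", "payload": {"moves": [-0.23, -0.78, 0.15, 0, 0, 0, 255, -0.07, -0.8, 0, 0, 0, 0, 255, 0, 0, 0, 0, 0, 0, 255, 0, 0, 0, 0, 0, 0, 255]}}

```text
time_s: 27.88
eef_pos: [0.5198, 0.0574, 0.1328]
eef_rot: [[0.073, 0.997, 0.004], [0.997, -0.073, -0.002], [-0.002, 0.004, -1.0]]
contact_force: [-1.8, -10.5, 2.2]
gripper_width: 0.0141
gripper_force: 52.9
```

```bash
python3 cr.py "[.5218,.0958]" 1 .01
```

```text
[0.52  0.057 0.133] 0.014141636482482121 52.90675342082977 [ -1.798 -10.473   2.246] 27.875
r 0.03846580981678676 angle 3.106123173753145
[-0.13, -0.06, -0.01, 0.0, 0.0, 0.0]
--
```

Emit:
{"api": "servo_tool", "payload": {"moves": [-0.15, -0.13, 0, 0, 0, 0, 255, 0, 0, 0, 0, 0, 0, 255, 0, 0, 0, 0, 0, 0, 150, 0, 0, 0, 0, 0, 0, 150, 0, 0, 0, 0, 0, 0, 150, 0, 0, -2, 0, 0, 0, 150, 0, 0, -4, 0, 0, 0, 150, 0, 0, -4, 0, 0, 0, 150]}}

```text
time_s: 28.88
eef_pos: [0.5172, 0.0566, 0.2333]
eef_rot: [[0.073, 0.997, 0.002], [0.997, -0.073, -0.0], [-0.0, 0.002, -1.0]]
contact_force: [1.0, -0.4, -0.1]
gripper_width: 0.0351
gripper_force: 0.0
```

Emit:
{"api": "servo_tool", "payload": {"moves": [0, -5, -3, 0, 0, 0, 100, 0, -5, 0, 0, 0, 0, 100, 0, -5, 0, 0, 0, 0, 100, 0, -3, 0, 0, 0, 0, 100, 0, 0, 0, 0, 0, 0, 100]}}

```text
time_s: 29.5
eef_pos: [0.3366, 0.0699, 0.2623]
eef_rot: [[0.072, 0.997, 0.004], [0.997, -0.072, 0.0], [0.0, 0.004, -1.0]]
contact_force: [1.8, -0.2, 0.1]
gripper_width: 0.0518
gripper_force: 0.0
```

```bash
python3 - <<'E'
from h import *
np.set_printoptions(precision=4,suppress=True)
s=bot.sense();print(s["eef_pos"],s["time_s"],s["contact_force"])
a=np.radians(10);xp=np.array([.9962,-.0872,0]);yp=np.array([.0872,.9962,0]);Z=np.array([0,0,1.])
xt=xp*np.cos(a)-Z*np.sin(a);zt=Z*np.cos(a)+xp*np.sin(a)
# axis at start: seat (x',y')=(.5555,.0495) at ~1.5deg
axis=np.array([.5667-.0015,0,.076]);O=axis[0]*xp+.0497*yp+Z*.076
seat=O-.012*xt+.059*zt; knob=O+(.1185-.062-.012+.012)*xt*1.0+.027*yp*0+.064*zt
print("block top pred",seat+.021*zt)
pv=np.array([.614,-.052]);k0=np.array([.620,.018]);kx=k0@xp[:2]-axis[0];knob=O+kx*xt+(k0@yp[:2]-.0497)*yp+.068*zt
for cam in("top","scene"):
    im=np.array(bot.read_camera(cam));h=cv2.cvtColor(im,cv2.COLOR_RGB2HSV)
    for nm,lo,hi,z in(("orange",7,18,.139),("red",0,4,knob[2]),("blue",100,115,.11)):
        m=(h[...,0]>=lo)&(h[...,0]<=hi)&(h[...,1]>140)&(h[...,2]>60)
        k,l,st,ce=cv2.connectedComponentsWithStats(m.astype(np.uint8))
        for j in range(1,k):
            P=atz(cam,ce[j],z)
            if st[j,4]>15 and abs(P[0]-.56)<.1 and abs(P[1]-.04)<.1: print(cam,nm,st[j],ce[j],P)
    print(cam,"pred crank",proj(cam,(.5185,.0579,.139)),"knob",proj(cam,knob),"carrier ctr top",proj(cam,O+.038*zt))
    for l,z in(("slide_box_mid",.017),("dish_mid",.008),("reagent_mid",.075),("beaker_mid",.05)):
        r=bot.look_for(l,cam);print(l,[(np.round(x["xy"]),atz(cam,x["xy"],z)[:2]) for x in r[:1]])
E
```

```text
[0.3366 0.0699 0.2623] 29.5 [ 1.8432 -0.2089  0.071 ]
block top pred [0.5695 0.     0.1569]
top red [316 158   8  12  61] [319.3115 163.1639] [0.631  0.017  0.1341]
top blue [310 179  11   8  42] [313.7381 183.6667] [0.5851 0.0223 0.11  ]
top pred crank [295.6577 205.0849] knob [319.2867 163.1399] carrier ctr top [322.4301 189.0359]
slide_box_mid [(array([430., 295.]), array([ 0.3678, -0.3135]))]
dish_mid [(array([334., 138.]), array([ 0.7534, -0.0173]))]
reagent_mid [(array([252., 121.]), array([0.7396, 0.2055]))]
beaker_mid [(array([417., 150.]), array([ 0.7354, -0.2349]))]
scene orange [278 195   6  17  92] [280.2826 202.837 ] [0.5192 0.0617 0.139 ]
scene red [223 204   9  14  70] [226.9286 210.5143] [0.6309 0.0173 0.1341]
scene blue [228 184  43  40 478] [254.4791 203.0879] [0.5589 0.0104 0.11  ]
scene pred crank [279.6852 201.6215] knob [226.8259 210.4666] carrier ctr top [246.5744 201.6084]
slide_box_mid [(array([261., 131.]), array([ 0.3645, -0.3164]))]
dish_mid [(array([179., 258.]), array([ 0.7602, -0.0062]))]
reagent_mid [(array([219., 323.]), array([0.7502, 0.219 ]))]
beaker_mid [(array([152., 183.]), array([ 0.7393, -0.2384]))]
```

The knob sits within 0.2 px of the prediction for ten degrees with the clamp shut, in both cameras. The crank is at about 15.7 rad and the bystanders are unmoved. Handing in.

```bash
python3 -c "
from station import bot
print(bot.hand_in())"
```

```text
the job is handed in; nothing more can be done
None
```

I handed the job in at about 30 s: the carrier is seated, the clamp is shut on its stop, the stage is at about ten degrees with the far end down, and the bystanders are unmoved; the arm nudged the crank about 0.3 rad before winding, which I corrected for.

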